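Weigh the sample canister on the hook scale

TASK

Weigh the sample canister: hang it by its wire bow on the hook of the spring scale, let go, and wait until it hangs freely and still for a good second. Then lift it off the hook again and set it down upright in the shallow steel tray, without knocking over or shoving the bottles, the vial and the cup.

Things in the scene. Friction and masses are not known exactly. Their poses are not given: they have to be found in the camera images.
- canister: Upright square sample canister, aluminium, green band, white round lid: body 46 x 46 mm, 90 mm high, rounded edges; lid 33 mm across, to 102 mm; above it a rigid wire bow (does not fold) to 187 mm. 0.2 to 0.3 kg. Origin: centre of its underside, z up. At the start x points away from the robot and to its left (40 to 70 degrees to the left). A half turn about z makes no difference.
- canister_bow (a point): Underside of the peak of the wire bow, 182 mm above the canister's origin; rests on hook_seat when hung. The bow is an arch in the canister's y-z plane, uprights at y = +20 and -20 mm, wire 5 mm thick: opening 35 mm wide, 80 mm high between lid and peak. Hung, the canister's x axis runs along the scale's x axis.
- canister_grip (a point): Middle of the upper part of the canister's body, 65 mm above its origin. Grip here across the two y faces (46 mm apart). The bow, and on the scale the hook and tube, are straight above, so the tool must lean back 30 to 45 degrees from vertical, its upper end towards the canister's -x (to the right and towards the robot), to clear them.
- scale: Fixed spring scale on a stand. Origin: foot of the column; x points from hook back to column (away from the robot and 45 to 65 degrees to its left). Base plate 90 x 100 x 16 mm (x = -55 to 35 mm), column 18 mm thick, 460 mm high, arm at 446 mm height to x = -126 mm; below its end, at x = -115 mm, a clear tube, blue caps, 34 mm thick, 336 to 452 mm high, then the hook.
- hook_seat (a point): Where a hung wire rests: top of the hook's wire at its lowest point. Moves down with the hook; unloaded 265 mm above the trolley top. Axes of scale. The hook is a J of 6 mm wire in the x-z plane: shank at x = +16 mm, upturned tip at x = -21 mm, 28 mm above hook_seat; 26 mm clear between them. The open side is -x; the bow goes on over the tip from there.
- scale_hook (a joint): How far the hook is pulled down against its spring, in m: 0 unloaded, stop at 0.040. Spring 170 N/m, damped: the hung canister pulls it down 10 to 17 mm and settles in about a second.
- steel_tray: Fixed shallow open steel tray, 120 x 120 mm, rim 21 mm high, walls 3 mm, floor 3 mm above the trolley top. Origin: centre of its underside.
- brown_bottle: Loose dark brown bottle with a white cap, 45 mm thick, 114 mm high; bystander. Origin under its middle.
- white_bottle: Loose white bottle with an orange-banded label, 43 mm thick, 119 mm high; bystander. Origin under its middle.
- sample_vial: Loose clear vial with a dark grey cap, 29 mm thick, 74 mm high; bystander. Origin under its middle.
- plastic_cup: Loose ribbed plastic cup, 73 mm wide, 88 mm high; bystander. Origin under its middle.

How it is judged:
On the way:
1. the canister hangs on the hook by its bow, let go and touching nothing else, and keeps still for one second (value of joint scale_hook between 0.007 and 0.03 m and distance between canister_bow and hook_seat below 0.015 m and contact force between canister and scale_hook above 0.5 N and contact force between canister and the arm below 0.1 N and contact force between canister and the fingers below 0.1 N and linear speed of canister below 0.04 m/s and angular speed of canister below 0.6 rad/s), for 1 s.
At the end, for the whole second after the job is handed in: The canister, after having hung still on the hook, stands upright (within 6 degrees) and at rest on the floor of the steel tray, inside its walls, and the hook has sprung back up (within 3 mm) (x of canister in the frame of steel_tray between -0.045 and 0.045 m and y of canister in the frame of steel_tray between -0.045 and 0.045 m and z of canister in the frame of steel_tray below 0.008 m and angle between canister's own z axis and vertical below 0.1 rad and linear speed of canister below 0.02 m/s and value of joint scale_hook below 0.003 m); the robot touches nothing.
It fails at once if a bottle, the vial or the cup is knocked over or shoved more than 40 mm (distance of any of brown_bottle, white_bottle, sample_vial, plastic_cup from where it was at the start of the episode above 0.04 m or angle between any of brown_bottle, white_bottle, sample_vial, plastic_cup's own z axis and vertical above 0.5 rad).
It also fails if it takes over 61 s, if anything falls off the work surface, if the arm or the gripper's body presses on something with over 40 N, if the wrist force passes 120 N, or if a joint passes its speed limit or range.

ROBOT

A 6-joint arm with a two-finger parallel gripper is mounted at the origin on a cart in front of the work surface, level with it; the furniture and walls round the work are solid. World frame = base frame: x ahead of the robot, y to its left, z up, the work surface at z = 0. Lengths are in m, angles in rad, forces in N, time in s.
With the tool pointing down it reaches from about 0.35 to 0.975 m from the base axis. Payload 4.9 kg.
Tool frame: the origin (TCP) lies at the very end of the fingers, on their centre line; the grasp point (between the pads) lies 19 mm behind it (ctrl.grasp_offset is the distance from the TCP to the grasp point, in m); y points along the fingers, z is the direction in which the jaws open and shut, and the axes are right-handed (so a half turn about y gives the same grasp; the last joint's range is limited). The gripper opens to 85 mm and grips with 20 to 120 N. Pads are 22 mm wide; open, the fingers measure 114 mm over their backs; the gripper's body (76 mm by 85 mm) begins 54 mm behind the grasp point. The pads swing forward as they close: fully open they stand 13 mm farther back than shut.
Start: joints at [0.997, 0.053, 1.613, -0, 1.476, -0.119], TCP at [0.275, 0.561, 0.231] pointing down, gripper open.
Joint ranges: [-3.01, 3.01], [-1.01, 2.22], [0.06, 2.58], [-1.02, 4.17], [0.09, 2.62], [-3.14, 3.14]. Speed limits (rad/s): [2.57, 2.57, 3.14, 3.14, 3.14, 3.14].

INTERFACE

Orientations are given as a rotation vector (axis times angle).
In Python, from station import ctrl, eyes, finish_job, find_in, regions_of, pinpoint gives the robot as it stands.
- The arm moves only by the tool play_rows, never from a script. Its argument "moves" is a list of rows, each an object of numbers: "x", "y", "z": the shift along the world's x, y, z in cm; "turn": the turn about the world's z in degrees; "jaw": the finger opening in cm, from 0 to 8.54. A call has 1 to 8 rows; each row shifts and turns the commanded pose from where the row before left it; what a row does not reach is not made up. A row lasts 1/12 s, in which the tool goes at most 41.7 mm and 7.16 degrees, less where a joint would pass 70% of its speed; a pose out of reach is approached as far as the arm can. A call is refused whole if a number of a shift passes 4.17 or a number of a turn 7.16, either way. A call with a gripper value outside its range is refused whole. The fingers move at their own pace and stop on an object; "squeeze" is the grip in N (left out, the last holds). Time passes only in rows, so rows that do not move let the fingers close. It gives the time, the measured TCP pose, the force and the opening at its end, in the units of the state.
- ctrl.get_obs(): the state, without advancing time (a new reading comes with each control period).
- eyes.get_image(name): name is "scene" or "top" or "wrist"; returns a dict with "img" (384x512x3 uint8, red, green, blue), "camera_matrix" (3x3 intrinsics, pixels), "cam_to_world" (4x4, takes a point from camera to world coordinates). Camera axes: x right, y up, looking along -z (the intrinsics and any distortion apply to the point x, -y, -z); pixel columns grow to the right and rows downward; lengths in m; the calibration is good to about 2 mm. A picture is of the moment at which its call begins. There is no depth.
- finish_job(): hands the job in, once; it reports no verdict.
Trained networks look in the newest picture that a camera, given by its name, has taken for a name from the list of things; names that differ only in an ending like _2 or _b are one class to them, and where a whole thing is asked for, a point or a joint stands for the part that bears it (a point fixed in the world has none). Each returns a list of dicts, best first, with "score" (0 to 1); they miss things now and then, are a little off and sometimes report something else, mostly with a low value. They report only what shows in the picture. A call takes as long as a camera call.
- find_in(camera, query): "point" ([column, row] in pixels, amid what is visible of it).
- regions_of(camera, query): "pixels" (384x512 bool, what is visible of it) and "point" ([column, row] in pixels, amid what is visible of it).
- pinpoint(camera, query): "point" ([column, row] in pixels: a listed point, or the origin of a listed thing).
The state is a dict: "t": time; "q": joint angles; "dq": joint speeds; "effort": joint torques, N m; "tool_pos": TCP position; "tool_rot": TCP orientation; "contact_force": force on the tool from outside, world axes, zero at the start; "wrist_torque": the same for the moment, N m; "opening": finger opening in m.
Only numpy, scipy, OpenCV 4.12 (cv2) and the standard library are available. Lean on these libraries where they do the work, as an engineer would, in place of code of your own. Each camera call takes 0.05 s, during which the arm holds its last target.

## Working session

There is one attempt and no reset: what is moved stays moved. The work goes in short steps, Python scripts to look and compute and a tool call to move; the robot and the scene stay as the last step left them, time stands still between calls to the robot, and variables do not carry over. Pictures are saved under pics/ and viewed, and the job is handed in when it is done.

Besides the shell and the picture viewer there is one more tool, called after "Call:" by a JSON object that holds its "method" and its "body". play_rows: Moves the arm, as the interface text tells. Its arguments: {"type":"object","properties":{"moves":{"type":"array"},"squeeze":{"type":"number"}},"required":["moves"]}

```bash
ls; mkdir -p pics; cat > h.py <<'E'
import numpy as np, cv2
from station import ctrl, eyes, finish_job, find_in, regions_of, pinpoint
from scipy.spatial.transform import Rotation as R
def ray(im,p):
    K=im["camera_matrix"];T=im["cam_to_world"]
    d=np.array([(p[0]-K[0,2])/K[0,0],-(p[1]-K[1,2])/K[1,1],-1.0])
    return T[:3,3],T[:3,:3]@d
def atz(im,p,z):
    o,d=ray(im,p);return o+d*(z-o[2])/d[2]
def tri(rs):
    A=np.zeros((3,3));b=np.zeros(3)
    for o,d in rs:
        d=d/np.linalg.norm(d);P=np.eye(3)-np.outer(d,d);A+=P;b+=P@o
    x=np.linalg.solve(A,b)
    return x,[np.linalg.norm((np.eye(3)-np.outer(d,d)/(d@d))@(x-o)) for o,d in rs]
def proj(im,X):
    K=im["camera_matrix"];T=im["cam_to_world"]
    c=T[:3,:3].T@(np.asarray(X)-T[:3,3])
    return np.array([K[0,2]+K[0,0]*c[0]/-c[2],K[1,2]+K[1,1]*(-c[1])/-c[2]])
def save(im,n): cv2.imwrite("pics/"+n+".png",im["img"][:,:,::-1])
E
python3 - <<'E'
from h import *
np.set_printoptions(precision=4,suppress=True)
o=ctrl.get_obs();print(o);print(R.from_rotvec(o["tool_rot"]).as_matrix(),ctrl.grasp_offset)
print([a for a in dir(ctrl) if a[0]!='_'])
ims={}
for c in ["scene","top","wrist"]:
    im=eyes.get_image(c);ims[c]=im;save(im,c+"0");print(c,im["cam_to_world"],im["camera_matrix"])
for q in ["canister","canister_bow","canister_grip","scale","hook_seat","steel_tray","brown_bottle","white_bottle","sample_vial","plastic_cup"]:
  for c in ims:
    r=pinpoint(c,q); print(q,c,[(np.round(a["point"],1),round(a["score"],2)) for a in r[:2]])
E
```

```text
pics
{'t': 0.0, 'q': array([ 0.997 ,  0.0534,  1.6143, -0.    ,  1.476 , -0.119 ]), 'dq': array([ 0.002 ,  0.0004, -0.0022, -0.0002,  0.0006,  0.0007]), 'effort': array([ -0.0014, -39.3702, -37.0166,  -0.0002,   0.0071,   0.    ]), 'tool_pos': array([0.2742, 0.5609, 0.23  ]), 'tool_rot': array([-1.5432,  0.3573, -0.3562]), 'contact_force': array([-0.4418,  0.0827, -0.3187]), 'wrist_torque': array([ 0.0466,  0.0377, -0.0488]), 'opening': 0.08563399127866218}
[[ 0.8984 -0.0011  0.4393]
 [-0.4393 -0.0018  0.8984]
 [-0.0002 -1.     -0.0021]] 0.0187
['MotionError', 'get_obs', 'grasp_offset']
scene [[ 0.8878  0.1973 -0.4157  0.2006]
 [-0.4601  0.399  -0.7932 -0.6048]
 [ 0.0094  0.8955  0.445   0.5576]
 [ 0.      0.      0.      1.    ]] [[454.6226   0.     259.8085]
 [  0.     454.6226 195.7962]
 [  0.       0.       1.    ]]
top [[-0.0107  0.9808 -0.1946  0.4094]
 [-0.9999 -0.0112 -0.0015  0.1042]
 [-0.0036  0.1946  0.9809  1.0281]
 [ 0.      0.      0.      1.    ]] [[435.4094   0.     265.2569]
 [  0.     435.4094 191.2683]
 [  0.       0.       1.    ]]
wrist [[ 0.4392 -0.8647 -0.2436 
[... 854 characters left out ...]
at wrist []
steel_tray scene [(array([251.2, 305.6]), 0.8)]
steel_tray top [(array([316.5, 243.6]), 0.95)]
steel_tray wrist []
brown_bottle scene [(array([305.9, 259.1]), 0.78)]
brown_bottle top [(array([284.5, 168.9]), 0.76)]
brown_bottle wrist []
white_bottle scene [(array([335.8, 269.4]), 0.95)]
white_bottle top [(array([213. , 250.9]), 0.67), (array([301.1, 152.2]), 0.59)]
white_bottle wrist []
sample_vial scene [(array([241.5, 209.7]), 0.7)]
sample_vial top [(array([303.2, 149.6]), 0.74), (array([174.9, 183.2]), 0.73)]
sample_vial wrist []
plastic_cup scene [(array([358.6, 297.6]), 0.73), (array([191.3, 225.5]), 0.16)]
plastic_cup top [(array([338.6, 158.2]), 0.85)]
plastic_cup wrist []
```

View pics/scene0.png

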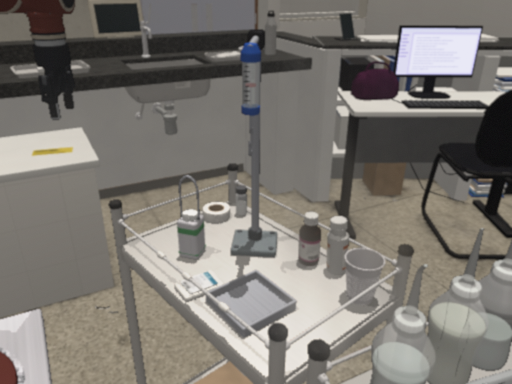

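View pics/top0.png

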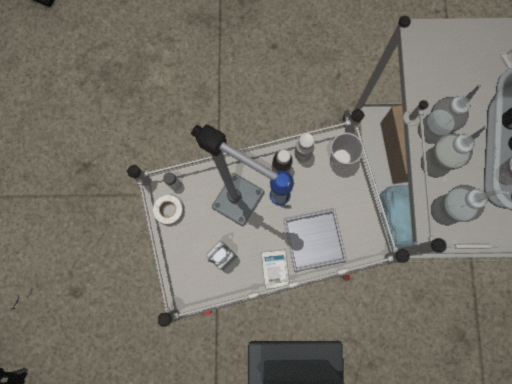

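View pics/wrist0.png

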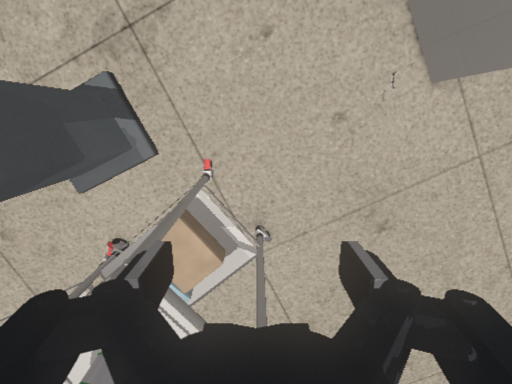

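```bash
python3 - <<'E'
from h import *
np.set_printoptions(precision=4,suppress=True)
S=eyes.get_image("scene");T=eyes.get_image("top")
for q,s,t in [("can",(193.7,256.7),(222.4,258)),("bow",(185.3,177.7),(212.7,252.8)),("grip",(192.5,225.9),(223.2,258)),("scale",(254.4,240.9),(233.6,198.5)),("tray",(251.2,305.6),(316.5,243.6)),("brown",(305.9,259.1),(284.5,168.9)),("white",(335.8,269.4),(301.1,152.2)),("vial",(241.5,209.7),(174.9,183.2)),("cup",(358.6,297.6),(338.6,158.2))]:
  print(q,*tri([ray(S,s),ray(T,t)]),atz(S,s,0),atz(T,t,0))
print(atz(S,(248,153.8),.265))
# upscaled crops
a=cv2.resize(S["img"][20:330,160:400],None,fx=2.4,fy=1.9);a=S["img"][30:280,150:350];a=cv2.resize(a,(800*200//250*1,600)) if 0 else cv2.resize(a,None,fx=2.4,fy=2.4,interpolation=cv2.INTER_CUBIC)
cv2.imwrite("pics/s1.png",a[:,:,::-1])
b=cv2.resize(T["img"][130:290,150:350],None,fx=3.7,fy=3.7,interpolation=cv2.INTER_CUBIC);cv2.imwrite("pics/t1.png",b[:,:,::-1])
E
```

```text
can [ 0.4593  0.2078 -0.0123] [np.float64(0.003296396933805247), np.float64(0.003296396933805301)] [0.4568 0.1894 0.    ] [0.4556 0.2076 0.    ]
bow [0.457  0.2086 0.1796] [np.float64(0.0006689235513377824), np.float64(0.000668923551337632)] [0.5779 0.5954 0.    ] [0.4679 0.2304 0.    ]
grip [0.4565 0.1972 0.0725] [np.float64(0.00441356727857986), np.float64(0.004413567278579867)] [0.4996 0.3157 0.    ] [0.4555 0.2057 0.    ]
scale [0.5975 0.1808 0.0052] [np.float64(0.0019655547619051566), np.float64(0.0019655547619051093)] [0.6032 0.1878 0.    ] [0.5966 0.1819 0.    ]
tray [ 0.4901 -0.0143  0.0049] [np.float64(0.00406937562473206), np.float64(0.004069375624732156)] [ 0.4967 -0.0101  0.    ] [ 0.4867 -0.0133  0.    ]
brown [0.6635 0.0598 0.0103] [np.float64(0.002424111129559685), np.float64(0.0024241111295598646)] [0.6695 0.0726 0.    ] [0.6683 0.0584 0.    ]
white [ 0.71    0.0171 -0.0041] [np.float64(0.0012599861293398583), np.float64(0.0012599861293402024)] [0.7049 0.0127 0.    ] [0.71   0.0169 0.    ]
vial [0.6338 0.3219 0.0096] [np.float64(0.00016990910690842985), np.float64(0.00016990910690812977)] [0.6416 0.3381 0.    ] [0.6358 0.324  0.    ]
cup [ 0.6955 -0.0754 -0.0066] [np.float64(2.1081473566045414e-05), np.float64(2.1081473566263895e-05)] [ 0.6897 -0.0816  0.    ] [ 0.6937 -0.0743  0.    ]
[0.5322 0.0747 0.265 ]
```

View pics/s1.png

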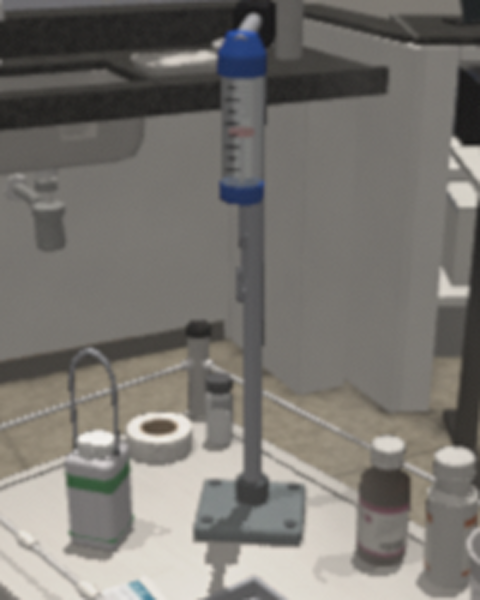

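View pics/t1.png

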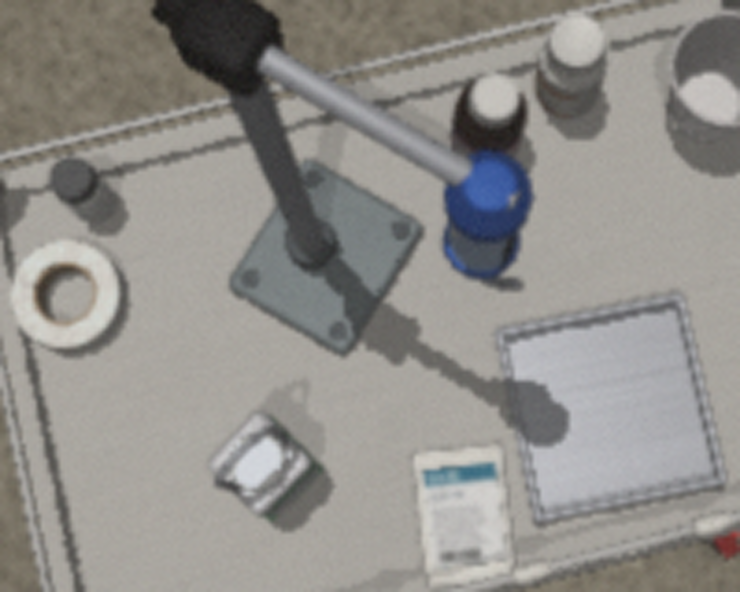

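```bash
python3 - <<'E'
from h import *
np.set_printoptions(precision=4,suppress=True)
S=eyes.get_image("scene");T=eyes.get_image("top")
cr=lambda p:(150+p[0]/3.7,130+p[1]/3.7)
print(tri([ray(S,(250.4,111.3)),ray(T,cr((482,245)))]),tri([ray(S,(251,47)),ray(T,cr((487,193)))]))
print(atz(T,cr((482,245)),.336),atz(T,cr((487,190)),.45),atz(S,(250.4,111.3),.336))
print("arm",atz(T,cr((270,62)),.446),atz(T,cr((460,170)),.446))
b=[atz(T,cr(p),.016) for p in [(235,285),(310,162),(422,230),(345,355)]]
print("base",np.array(b))
sc=np.array([.597,.182])
v=sc-atz(T,cr((482,245)),.336)[:2];print(np.degrees(np.arctan2(v[1],v[0])),np.linalg.norm(v))
c=[atz(T,cr(p),.09) for p in [(212,462),(262,412),(328,467)]]
print("can",np.array(c))
t=[atz(T,cr(p),.021) for p in [(498,330),(683,293),(723,486),(537,523)]];print("tray",np.array(t),np.mean(t,0))
a=cv2.resize(S["img"][160:270,160:280],None,fx=5,fy=5,interpolation=cv2.INTER_CUBIC);cv2.imwrite("pics/s2.png",a[:,:,::-1])
a=cv2.resize(S["img"][90:180,210:290],None,fx=6,fy=6,interpolation=cv2.INTER_CUBIC);cv2.imwrite("pics/s3.png",a[:,:,::-1])
b=cv2.resize(T["img"][235:280,195:245],None,fx=12,fy=12,interpolation=cv2.INTER_CUBIC);cv2.imwrite("pics/t2.png",b[:,:,::-1])
E
```

```text
(array([0.5387, 0.0807, 0.3396]), [np.float64(0.0011186714503785816), np.float64(0.0011186714503786696)]) (array([0.5393, 0.0817, 0.4454]), [np.float64(0.0019533255713644047), np.float64(0.001953325571364582)])
[0.5383 0.0811 0.336 ] [0.5376 0.0827 0.45  ] [0.5456 0.0922 0.336 ]
arm [0.5887 0.1632 0.446 ] [0.5462 0.0924 0.446 ]
base [[0.5738 0.2279 0.016 ]
 [0.6537 0.1805 0.016 ]
 [0.6081 0.1086 0.016 ]
 [0.5283 0.158  0.016 ]]
59.82352566532876 0.11677202718213514
can [[0.4585 0.2309 0.09  ]
 [0.487  0.2023 0.09  ]
 [0.4549 0.1639 0.09  ]]
tray [[ 0.5425  0.0614  0.021 ]
 [ 0.5647 -0.0559  0.021 ]
 [ 0.444  -0.0756  0.021 ]
 [ 0.4228  0.0397  0.021 ]] [ 0.4935 -0.0076  0.021 ]
```

View pics/s2.png

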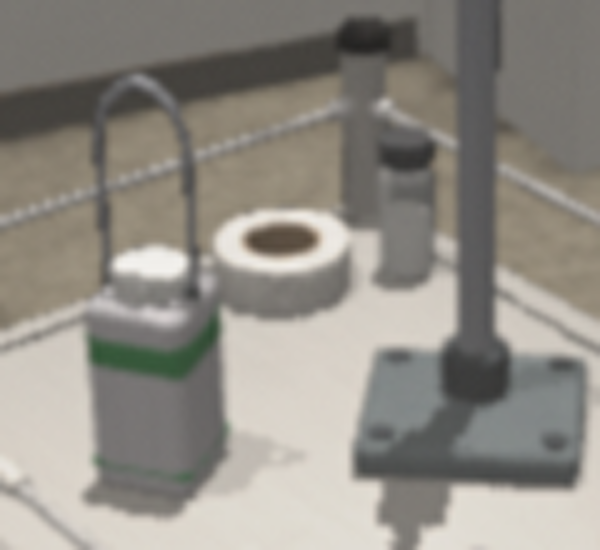

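View pics/s3.png

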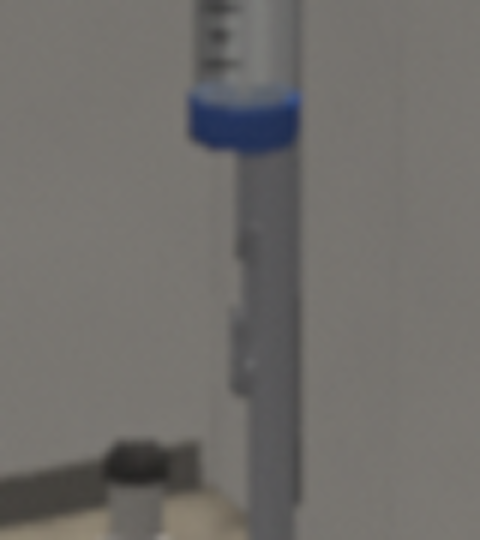

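View pics/t2.png

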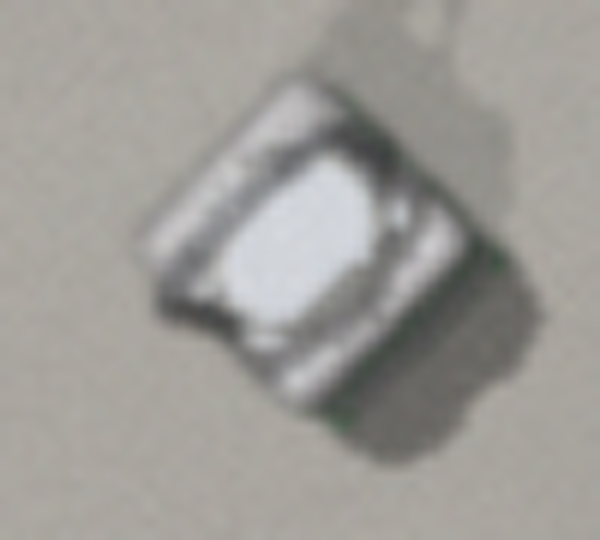

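Call:
{"method": "play_rows", "body": {"moves": [{"z": 2.0,"turn": 3.0}]}}

```text
invalid input
```

Call:
{"method": "play_rows", "body": {"moves": [{"x": 0,"y": 0,"z": 2.0,"turn": 0,"jaw": 8.5}]}}

```text
t: 1.93
tool_pos: [0.2733, 0.5595, 0.2464]
tool_rot: [-1.549, 0.359, -0.355]
contact_force: [-1.0, -1.0, -0.5]
opening: 0.0846
```

```bash
python3 - <<'E'
from h import *
np.set_printoptions(precision=3,suppress=True)
S=eyes.get_image("scene")
save(S,"s4")
for p in [(130,100),(60,75),(300,60),(50,160),(10,140),(90,135)]:
  print(p,[atz(S,p,z) for z in (-.2,0,.15)])
o=ctrl.get_obs();print(o["q"],o["tool_pos"],R.from_rotvec(o["tool_rot"]).as_matrix()[:,1])
E
```

```text
(130, 100) [array([ 0.797,  2.345, -0.2  ]), array([0.639, 1.567, 0.   ]), array([0.521, 0.982, 0.15 ])]
(60, 75) [array([ 0.48 ,  3.346, -0.2  ]), array([0.406, 2.303, 0.   ]), array([0.351, 1.521, 0.15 ])]
(300, 60) [array([ 2.572,  3.133, -0.2  ]), array([1.946, 2.146, 0.   ]), array([1.477, 1.406, 0.15 ])]
(50, 160) [array([ 0.244,  1.469, -0.2  ]), array([0.232, 0.921, 0.   ]), array([0.224, 0.511, 0.15 ])]
(10, 140) [array([ 0.094,  1.833, -0.2  ]), array([0.122, 1.189, 0.   ]), array([0.143, 0.707, 0.15 ])]
(90, 135) [array([ 0.455,  1.742, -0.2  ]), array([0.388, 1.122, 0.   ]), array([0.338, 0.658, 0.15 ])]
[ 0.997  0.04   1.588  0.     1.511 -0.119] [0.275 0.562 0.254] [ 0.001  0.002 -1.   ]
```

Call:
{"method": "play_rows", "body": {"moves": [{"x": 0,"y": 0,"z": 4.1,"turn": 0,"jaw": 8.5},{"x": 0,"y": 0,"z": 4.1,"turn": 0,"jaw": 8.5},{"x": 0,"y": 0,"z": 4.1,"turn": 0,"jaw": 8.5},{"x": 0,"y": 0,"z": 4.1,"turn": 0,"jaw": 8.5}]}}

```text
t: 2.32
tool_pos: [0.2744, 0.5613, 0.4172]
tool_rot: [-1.541, 0.356, -0.357]
contact_force: [-0.6, 0.3, 1.0]
opening: 0.0851
```

```bash
python3 - <<'E'
from h import *
np.set_printoptions(precision=4,suppress=True)
o=ctrl.get_obs();print(o["t"],o["q"],o["tool_pos"],R.from_rotvec(o["tool_rot"]).as_matrix())
E
```

```text
2.3167 [ 0.9971  0.0086  1.3541 -0.      1.7782 -0.119 ] [0.2744 0.5613 0.4172] [[ 0.8984  0.0003  0.4392]
 [-0.4392  0.0005  0.8984]
 [ 0.0001 -1.      0.0006]]
```

Call:
{"method": "play_rows", "body": {"moves": [{"x": 1.8,"y": 3.6,"z": 0,"turn": 0,"jaw": 8.5},{"x": 1.8,"y": 3.6,"z": 0,"turn": 0,"jaw": 8.5},{"x": 1.8,"y": 3.6,"z": 0,"turn": 0,"jaw": 8.5},{"x": 1.8,"y": 3.6,"z": 0,"turn": 0,"jaw": 8.5},{"x": 1.8,"y": 3.6,"z": 0,"turn": 0,"jaw": 8.5},{"x": 1.8,"y": 3.6,"z": 0,"turn": 0,"jaw": 8.5}]}}

```text
t: 2.82
tool_pos: [0.3832, 0.7789, 0.4153]
tool_rot: [-1.54, 0.356, -0.357]
contact_force: [0.8, 0.4, 0.8]
opening: 0.0848
```

```bash
cat >st.py <<'E'
from h import *
np.set_printoptions(precision=4,suppress=True)
o=ctrl.get_obs();m=R.from_rotvec(o["tool_rot"]).as_matrix();y=m[:,1]
print(o["t"],o["q"],"tcp",o["tool_pos"],"y",y,"z",m[:,2],"tilt",np.degrees(np.arccos(-y[2])),"az",np.degrees(np.arctan2(y[1],y[0])),"r",np.linalg.norm(o["tool_pos"][:2]),"jawaz",np.degrees(np.arctan2(m[1,2],m[0,2])))
E
python3 st.py
```

```text
2.8167 [ 1.028   0.6514  0.5718  0.      1.9173 -0.088 ] tcp [0.3832 0.7789 0.4153] y [ 0.0005  0.0009 -1.    ] z [0.4393 0.8983 0.001 ] tilt 0.05796272316487369 az 59.066992508545866 r 0.8680272273117866 jawaz 63.93970464424415
```

Call:
{"method": "play_rows", "body": {"moves": [{"x": 0,"y": 0,"z": 0,"turn": 7,"jaw": 8.5},{"x": 0,"y": 0,"z": 0,"turn": 7,"jaw": 8.5},{"x": 0,"y": 0,"z": 0,"turn": 7,"jaw": 8.5},{"x": 0,"y": 0,"z": 0,"turn": 7,"jaw": 8.5},{"x": 0,"y": 0,"z": 0,"turn": 7,"jaw": 8.5},{"x": 0,"y": 0,"z": 0,"turn": 7,"jaw": 8.5},{"x": 0,"y": 0,"z": 0,"turn": 7,"jaw": 8.5},{"x": 0,"y": 0,"z": 0,"turn": 7,"jaw": 8.5}]}}

```text
t: 3.48
tool_pos: [0.3827, 0.7777, 0.4151]
tool_rot: [-1.531, -0.415, 0.414]
contact_force: [0.7, -0.3, -0.5]
opening: 0.0849
```

Call:
{"method": "play_rows", "body": {"moves": [{"x": 0,"y": 0,"z": 0,"turn": 7,"jaw": 8.5},{"x": 0,"y": 0,"z": 0,"turn": 7,"jaw": 8.5},{"x": 0,"y": 0,"z": 0,"turn": 7,"jaw": 8.5},{"x": 0,"y": 0,"z": 0,"turn": 7,"jaw": 8.5},{"x": 0,"y": 0,"z": 0,"turn": 6,"jaw": 8.5}]}}

```text
t: 3.9
tool_pos: [0.3827, 0.7777, 0.4151]
tool_rot: [-1.389, -0.873, 0.872]
contact_force: [0.3, 0.1, 0.1]
opening: 0.0848
```

```bash
python3 st.py
```

```text
3.9 [ 1.0278  0.6473  0.5781 -0.      1.9158 -1.6648] tcp [0.3827 0.7777 0.4151] y [ 0.0003  0.0003 -1.    ] z [-0.9009  0.4341 -0.0001] tilt 0.02412032030959086 az 52.94062243990265 r 0.8667228985922162 jawaz 154.27061606446156
```

Call:
{"method": "play_rows", "body": {"moves": [{"x": 1.8,"y": 3.6,"z": 0,"turn": 0,"jaw": 8.5},{"x": 1.8,"y": 3.6,"z": 0,"turn": 0,"jaw": 8.5},{"x": 1.8,"y": 3.6,"z": 0,"turn": 0,"jaw": 8.5},{"x": 1.8,"y": 3.6,"z": 0,"turn": 0,"jaw": 8.5}]}}

```text
t: 4.23
tool_pos: [0.4231, 0.857, 0.3754]
tool_rot: [-1.383, -0.874, 0.86]
contact_force: [0.6, 1.6, -5.9]
opening: 0.0847
```

```bash
python3 st.py
```

```text
4.2333 [ 1.0336  1.0229  0.0713  0.0033  2.0368 -1.6515] tcp [0.4231 0.857  0.3754] y [ 0.0028  0.0106 -0.9999] z [-0.8983  0.4394  0.0021] tilt 0.6286262387513745 az 74.97770358459066 r 0.9557340448472728 jawaz 153.93357550404065
```

Call:
{"method": "play_rows", "body": {"moves": [{"x": 1.8,"y": 3.6,"z": 0,"turn": 0,"jaw": 8.5},{"x": 1.8,"y": 3.6,"z": 0,"turn": 0,"jaw": 8.5},{"x": 1.8,"y": 3.6,"z": 0,"turn": 0,"jaw": 8.5},{"x": 1.8,"y": 3.6,"z": 0,"turn": 0,"jaw": 8.5}]}}

```text
t: 4.57
tool_pos: [0.4442, 0.8982, 0.3448]
tool_rot: [-1.322, -0.945, 0.772]
contact_force: [0.1, -0.5, -0.2]
opening: 0.0849
```

```bash
python3 st.py
```

```text
4.5667 [ 1.0347  1.0667  0.0558  0.0101  1.8948 -1.6482] tcp [0.4442 0.8982 0.3448] y [ 0.0551  0.1115 -0.9922] z [-0.8983  0.4393 -0.0005] tilt 7.146103095986143 az 63.69189780471779 r 1.002084862653848 jawaz 153.93814968676548
```

Call:
{"method": "play_rows", "body": {"moves": [{"x": 1.8,"y": 3.6,"z": 1,"turn": 0,"jaw": 8.5},{"x": 1.8,"y": 3.6,"z": 1,"turn": 0,"jaw": 8.5},{"x": 1.8,"y": 3.6,"z": 1,"turn": 0,"jaw": 8.5},{"x": 1.8,"y": 3.6,"z": 1,"turn": 0,"jaw": 8.5}]}}

```text
t: 4.9
tool_pos: [0.4594, 0.9274, 0.3352]
tool_rot: [-1.266, -1.003, 0.696]
contact_force: [0.1, 0.5, -1.3]
opening: 0.085
```

```bash
python3 st.py
```

```text
4.9 [ 1.0345  1.0815  0.0558  0.0175  1.781  -1.6467] tcp [0.4594 0.9274 0.3352] y [ 0.0984  0.199  -0.9751] z [-0.8983  0.4395 -0.001 ] tilt 12.824162292791584 az 63.68490502307645 r 1.0349363777350788 jawaz 153.93111942159783
```

Call:
{"method": "play_rows", "body": {"moves": [{"x": 1.8,"y": 3.6,"z": 1,"turn": 0,"jaw": 8.5},{"x": 1.8,"y": 3.6,"z": 1,"turn": 0,"jaw": 8.5},{"x": 1.8,"y": 3.6,"z": 1,"turn": 0,"jaw": 8.5},{"x": 1.8,"y": 3.6,"z": 1,"turn": 0,"jaw": 8.5},{"x": 1.8,"y": 3.6,"z": 1,"turn": 0,"jaw": 8.5},{"x": 1.8,"y": 3.6,"z": 1,"turn": 0,"jaw": 8.5},{"x": 1.8,"y": 3.6,"z": 1,"turn": 0,"jaw": 8.5},{"x": 1.8,"y": 3.6,"z": 1,"turn": 0,"jaw": 8.5}]}}

```text
t: 5.57
tool_pos: [0.4888, 0.9845, 0.3222]
tool_rot: [-1.148, -1.113, 0.54]
contact_force: [-1.2, 0.3, -0.4]
opening: 0.085
```

```bash
python3 st.py
```

```text
5.5667 [ 1.0344  1.1131  0.0559  0.0315  1.5492 -1.6463] tcp [0.4888 0.9845 0.3222] y [ 0.1828  0.3691 -0.9112] z [-0.8981  0.4397 -0.0021] tilt 24.323661523024704 az 63.651873067979054 r 1.0991749914776006 jawaz 153.91522239378727
```

Call:
{"method": "play_rows", "body": {"moves": [{"x": 1.8,"y": 3.6,"z": 1,"turn": 0,"jaw": 8.5},{"x": 1.8,"y": 3.6,"z": 1,"turn": 0,"jaw": 8.5},{"x": 1.8,"y": 3.6,"z": 1,"turn": 0,"jaw": 8.5},{"x": 1.8,"y": 3.6,"z": 1,"turn": 0,"jaw": 8.5},{"x": 1.8,"y": 3.6,"z": 1,"turn": 0,"jaw": 8.5},{"x": 1.8,"y": 3.6,"z": 1,"turn": 0,"jaw": 8.5},{"x": 1.8,"y": 3.6,"z": 1,"turn": 0,"jaw": 8.5},{"x": 1.8,"y": 3.6,"z": 1,"turn": 0,"jaw": 8.5}]}}

```text
t: 6.23
tool_pos: [0.5154, 1.0364, 0.3174]
tool_rot: [-1.025, -1.211, 0.386]
contact_force: [0.1, -0.1, -0.2]
opening: 0.0849
```

```bash
python3 st.py
```

```text
6.2333 [ 1.0344  1.1459  0.0559  0.0457  1.3193 -1.6494] tcp [0.5154 1.0364 0.3174] y [ 0.2589  0.5221 -0.8126] z [-0.8978  0.4403 -0.0032] tilt 35.64725889723663 az 63.62165183464928 r 1.1575030042699546 jawaz 153.87401968819714
```

```bash
cat > fit.py <<'E'
from h import *
from scipy.optimize import minimize
def body_pts():
    P=[]
    for z in (0,.09):
        for sx in(-1,1):
            for sy in(-1,1):
                r=.006
                for a in np.linspace(0,np.pi/2,5):
                    P.append((sx*(.023-r+r*np.cos(a)),sy*(.023-r+r*np.sin(a)),z))
    return np.array(P)
def lid_pts():
    a=np.linspace(0,2*np.pi,24)
    return np.array([(.0165*np.cos(t),.0165*np.sin(t),z) for z in(.09,.102) for t in a])
def bow_pts():
    P=[(0,.02,z) for z in np.linspace(.088,.164,6)]
    a=np.linspace(0,np.pi,15)
    P+= [(0,.02*np.cos(t),.1645+.02*np.sin(t)) for t in a]
    P+=[(0,-.02,z) for z in np.linspace(.164,.088,6)]
    return np.array(P)
B,L,W=body_pts(),lid_pts(),bow_pts()
SC=4
def render(im,M,t,bow=True):
    m=np.zeros((384*SC,512*SC),np.uint8)
    f=lambda P:np.round(np.array([proj(im,M@p+t) for p in P])*SC+ (SC-1)/2).astype(np.int32)
    for P in(B,L): cv2.fillConvexPoly(m,cv2.convexHull(f(P)),255)
    if bow:
        c=f(W);dep=np.linalg.norm(im["cam_to_world"][:3,3]-t)
        cv2.polylines(m,[c.reshape(-1,1,2)],False,255,max(1,int(round(.005*im["camera_matrix"][0,0]/dep*SC))))
    return cv2.resize(m,(512,384),interpolation=cv2.INTER_AREA)/255.
def cost(p,ims,masks,z=0.):
    M=R.from_euler('z',p[2]).as_matrix();t=np.array([p[0],p[1],z]);c=0
    for im,m in zip(ims,masks):
        c+=np.abs(render(im,M,t)-m).sum()/m.sum()
    return c
E
python3 - <<'E'
from fit import *
np.set_printoptions(precision=4,suppress=True)
ims=[];ms=[]
for c in("scene","top"):
    im=eyes.get_image(c);r=regions_of(c,"canister")
    print(c,[(a["score"],a["pixels"].sum(),a["point"]) for a in r[:2]])
    ims.append(im);ms.append(r[0]["pixels"].astype(float))
best=None
for y in (40,48,56,64,70):
    r=minimize(cost,[.457,.205,np.radians(y)],args=(ims,ms),method="Nelder-Mead",options=dict(initial_simplex=np.array([[.457,.205,np.radians(y)],[.463,.205,np.radians(y)],[.457,.212,np.radians(y)],[.457,.205,np.radians(y+6)]]),maxiter=80))
    print(y,r.fun,r.x[:2],np.degrees(r.x[2]))
    if best is None or r.fun<best.fun:best=r
for k in(0,1):
  x=minimize(cost,best.x,args=(ims[k:k+1],ms[k:k+1]),method="Nelder-Mead");print(k,x.x[:2],np.degrees(x.x[2]),x.fun)
S,T=ims
print("hook proj",proj(S,[.538,.080,.265]),proj(S,[.538,.080,.336]))
M=R.from_euler('z',best.x[2]).as_matrix()
for n,im in(("fs",S),("ft",T)):
    o=im["img"].copy();f=render(im,M,np.array([best.x[0],best.x[1],0]))
    e=cv2.Canny((f*255).astype(np.uint8),50,150)>0;o[e]=(255,0,0)
    u,v=(160,160) if n=="fs" else (190,225)
    cv2.imwrite("pics/%s.png"%n,cv2.resize(o[v:v+110,u:u+80],None,fx=5,fy=5,interpolation=cv2.INTER_NEAREST)[:,:,::-1])
save(S,"s5")
E
```

```text
scene [(0.96, np.int64(1454), [191.1, 229.7])]
top [(0.84, np.int64(555), [220.6, 257.3])]
40 0.15839080928974933 [0.4587 0.2045] 44.6782161653223
48 0.15877042832945412 [0.4587 0.2045] 44.656645048114235
56 0.15882328643069804 [0.4586 0.2044] 45.276299074016066
64 0.15756468338230617 [0.4587 0.2044] 44.90000083311158
70 0.1576959952103572 [0.4586 0.2043] 45.48305316083706
0 [0.4591 0.2057] 44.848505780935916 0.11285702726757828
1 [0.4587 0.2044] 44.90000083311158 0.04244479773891538
hook proj [249.6163 152.3286] [249.593  113.6138]
```

View pics/fs.png

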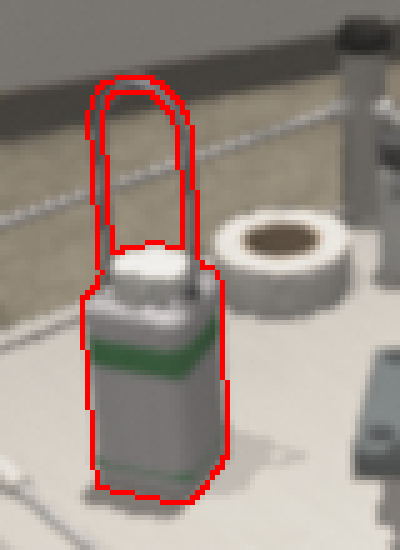

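View pics/ft.png

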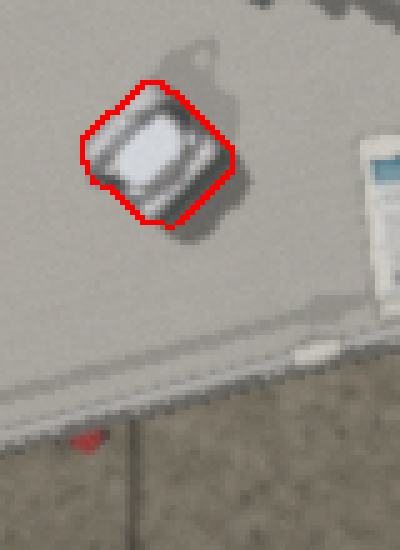

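View pics/s5.png

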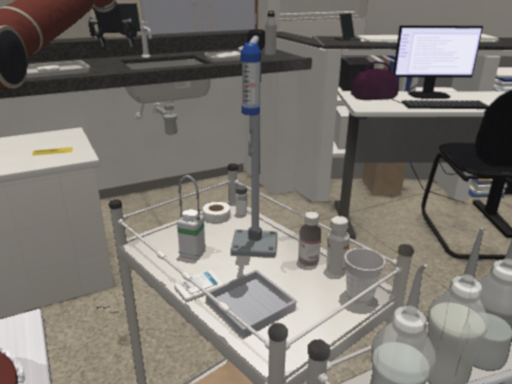

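```bash
python3 - <<'E'
from h import *
np.set_printoptions(precision=4,suppress=True)
S=eyes.get_image("scene");T=eyes.get_image("top")
for s,t in [((117,205),(165,319)),((233,169),(135,172)),((278,332),(402,256)),((405,251),(357,116))]:
  print(tri([ray(S,s),ray(T,t)]))
E
```

```text
(array([0.33  , 0.3147, 0.097 ]), [np.float64(0.0019928760927428995), np.float64(0.001992876092742809)])
(array([0.6427, 0.3927, 0.0933]), [np.float64(0.0011240515863645028), np.float64(0.0011240515863643911)])
(array([ 0.4522, -0.1823,  0.0981]), [np.float64(0.0010935400338471573), np.float64(0.001093540033847119)])
(array([ 0.7658, -0.1038,  0.096 ]), [np.float64(0.0005988116280583812), np.float64(0.0005988116280583409)])
```

Call:
{"method": "play_rows", "body": {"moves": [{"x": -1.8,"y": -3.6,"z": 1,"turn": 0,"jaw": 8.5},{"x": -1.8,"y": -3.6,"z": 1,"turn": 0,"jaw": 8.5},{"x": -1.8,"y": -3.6,"z": 1,"turn": 0,"jaw": 8.5},{"x": -1.8,"y": -3.6,"z": 1,"turn": 0,"jaw": 8.5},{"x": -1.8,"y": -3.6,"z": 1,"turn": 0,"jaw": 8.5},{"x": -1.8,"y": -3.6,"z": 1,"turn": 0,"jaw": 8.5}]}}

```text
t: 7.03
tool_pos: [0.4256, 0.856, 0.3733]
tool_rot: [-1.025, -1.212, 0.386]
contact_force: [0.4, 0.1, 0.3]
opening: 0.0851
```

```bash
python3 st.py
```

```text
7.0333 [ 1.0154  0.4172  1.0424  0.0635  1.0626 -1.6847] tcp [0.4256 0.856  0.3733] y [ 0.2589  0.5224 -0.8124] z [-0.898   0.4401 -0.0032] tilt 35.66441713104915 az 63.63404187514782 r 0.9559610213621288 jawaz 153.89247818090803
```

Call:
{"method": "play_rows", "body": {"moves": [{"x": 1.8,"y": 3.6,"z": -1,"turn": 0,"jaw": 8.5},{"x": 1.8,"y": 3.6,"z": -1,"turn": 0,"jaw": 8.5},{"x": 1.8,"y": 3.6,"z": -1,"turn": 0,"jaw": 8.5},{"x": 1.8,"y": 3.6,"z": -1,"turn": 0,"jaw": 8.5},{"x": 1.8,"y": 3.6,"z": -1,"turn": 0,"jaw": 8.5},{"x": 1.8,"y": 3.6,"z": 1,"turn": 0,"jaw": 8.5},{"x": 1.8,"y": 3.6,"z": 1,"turn": 0,"jaw": 8.5},{"x": 1.8,"y": 3.6,"z": 1,"turn": 0,"jaw": 8.5}]}}

```text
t: 7.7
tool_pos: [0.5219, 1.047, 0.3107]
tool_rot: [-0.998, -1.229, 0.355]
contact_force: [-0.7, -0.3, 0.1]
opening: 0.085
```

```bash
python3 st.py
```

```text
7.7 [ 1.0332  1.1517  0.0685  0.0513  1.2608 -1.6519] tcp [0.5219 1.047  0.3107] y [ 0.272   0.5517 -0.7885] z [-0.8979  0.4403 -0.0016] tilt 37.958065340455796 az 63.75772488753755 r 1.169850667671951 jawaz 153.87719728521688
```

Call:
{"method": "play_rows", "body": {"moves": [{"x": 1.8,"y": 3.6,"z": 1,"turn": 0,"jaw": 8.5},{"x": 1.8,"y": 3.6,"z": 1,"turn": 0,"jaw": 8.5}]}}

```text
t: 7.87
tool_pos: [0.5278, 1.0591, 0.3314]
tool_rot: [-0.954, -1.263, 0.299]
contact_force: [-0.3, 0.6, 0.7]
opening: 0.0849
```

```bash
python3 st.py
```

```text
7.8667 [ 1.0336  1.1513  0.056   0.0552  1.2031 -1.6535] tcp [0.5278 1.0591 0.3314] y [ 0.2972  0.5996 -0.7431] z [-0.8978  0.4404 -0.0037] tilt 42.00665478382464 az 63.63396432456278 r 1.183316861252438 jawaz 153.8691165156589
```

Call:
{"method": "play_rows", "body": {"moves": [{"x": -1,"y": -3.9,"z": 0.5,"turn": 0,"jaw": 8.5},{"x": -1,"y": -3.9,"z": 0.5,"turn": 0,"jaw": 8.5},{"x": -1,"y": -3.9,"z": 0.5,"turn": 0,"jaw": 8.5},{"x": -1,"y": -3.9,"z": 0.5,"turn": 0,"jaw": 8.5},{"x": -1,"y": -3.9,"z": 0,"turn": 0,"jaw": 8.5},{"x": -1,"y": -3.9,"z": 0,"turn": 0,"jaw": 8.5},{"x": -1,"y": -3.9,"z": 0,"turn": 0,"jaw": 8.5},{"x": -1,"y": -3.9,"z": 0,"turn": 0,"jaw": 8.5}]}}

```text
t: 8.53
tool_pos: [0.4597, 0.7873, 0.3514]
tool_rot: [-0.953, -1.264, 0.299]
contact_force: [-0.1, -0.2, 1.2]
opening: 0.0849
```

Call:
{"method": "play_rows", "body": {"moves": [{"x": 0,"y": -3.9,"z": 0,"turn": -6.3,"jaw": 8.5},{"x": 0,"y": -3.9,"z": 0,"turn": -6.3,"jaw": 8.5},{"x": 0,"y": -3.9,"z": 0,"turn": -6.3,"jaw": 8.5},{"x": 0,"y": -3.9,"z": 0,"turn": 0,"jaw": 8.5},{"x": 0,"y": -3.9,"z": 0,"turn": 0,"jaw": 8.5},{"x": 0,"y": -3.9,"z": 0,"turn": 0,"jaw": 8.5},{"x": 0,"y": -3.9,"z": 0,"turn": 0,"jaw": 8.5}]}}

```text
t: 9.12
tool_pos: [0.4599, 0.515, 0.3513]
tool_rot: [-1.141, -1.085, 0.041]
contact_force: [1.2, 0.1, 1.3]
opening: 0.0849
```

```bash
python3 st.py
```

```text
9.1167 [ 0.7161 -0.2672  1.8295  0.059   0.8471 -1.6649] tcp [0.4599 0.515  0.3513] y [ 0.4753  0.4722 -0.7424] z [-0.7079  0.7063 -0.004 ] tilt 42.06514914716481 az 44.81234625307889 r 0.6904101141358956 jawaz 135.06868688736728
```

Call:
{"method": "play_rows", "body": {"moves": [{"x": -0.2,"y": -4.0,"z": -0.6,"turn": 0,"jaw": 8.5},{"x": -0.2,"y": -4.0,"z": -0.6,"turn": 0,"jaw": 8.5},{"x": -0.2,"y": -4.0,"z": -0.6,"turn": 0,"jaw": 8.5},{"x": -0.2,"y": -4.0,"z": -0.6,"turn": 0,"jaw": 8.5},{"x": -0.2,"y": -4.0,"z": -0.6,"turn": 0,"jaw": 8.5}]}}

```text
t: 9.53
tool_pos: [0.4498, 0.3152, 0.3211]
tool_rot: [-1.141, -1.087, 0.041]
contact_force: [1.1, -0.8, 0.2]
opening: 0.0848
```

```bash
python3 st.py
```

```text
9.5333 [ 0.3202 -0.6469  2.1428  0.3633  0.9967 -2.1354] tcp [0.4498 0.3152 0.3211] y [ 0.4759  0.4722 -0.742 ] z [-0.7084  0.7058 -0.0051] tilt 42.094729263261186 az 44.775770128713525 r 0.5492246177840318 jawaz 135.10160617224284
```

Call:
{"method": "play_rows", "body": {"moves": [{"x": -0.2,"y": -4.1,"z": -1.5,"turn": 0,"jaw": 8.5},{"x": -0.2,"y": -4.1,"z": -1.5,"turn": 0,"jaw": 8.5},{"x": -0.2,"y": -4.1,"z": -1.5,"turn": 0,"jaw": 8.5}]}}

```text
t: 9.78
tool_pos: [0.4443, 0.198, 0.2782]
tool_rot: [-1.142, -1.088, 0.041]
contact_force: [1.1, -1.5, -0.9]
opening: 0.0849
```

```bash
python3 st.py
```

```text
9.7833 [-0.0258 -0.8013  2.2962  0.5582  1.1515 -2.4872] tcp [0.4443 0.198  0.2782] y [ 0.4771  0.4716 -0.7416] z [-0.7083  0.7059 -0.0067] tilt 42.130348243369724 az 44.669993233367094 r 0.48640952657807374 jawaz 135.09455139043143
```

Call:
{"method": "play_rows", "body": {"moves": [{"x": -0.2,"y": -1.0,"z": -2.5,"turn": 0,"jaw": 8.5},{"x": 0,"y": 0,"z": -3.5,"turn": 0,"jaw": 8.5},{"x": 0,"y": 0,"z": -3.5,"turn": 0,"jaw": 8.5},{"x": 0,"y": 0,"z": -3.5,"turn": 0,"jaw": 8.5}]}}

```text
t: 10.12
tool_pos: [0.4436, 0.1882, 0.1476]
tool_rot: [-1.145, -1.087, 0.038]
contact_force: [0.6, -1.0, 0.3]
opening: 0.0852
```

```bash
python3 st.py; python3 - <<'E'
from h import *
for c in("scene","top","wrist"): save(eyes.get_image(c),c+"1")
im=cv2.imread("pics/scene1.png")[120:290,120:280];cv2.imwrite("pics/a1.png",cv2.resize(im,None,fx=3.5,fy=3.5))
im=cv2.imread("pics/top1.png")[180:340,150:320];cv2.imwrite("pics/a2.png",cv2.resize(im,None,fx=3.5,fy=3.5))
E
```

```text
10.1167 [-0.0559 -0.7004  2.4611  0.6565  0.9474 -2.6873] tcp [0.4436 0.1882 0.1476] y [ 0.4789  0.4695 -0.7418] z [-0.7058  0.7083 -0.0073] tilt 42.11918828031196 az 44.43521472820946 r 0.48186020954569514 jawaz 134.8991539470062
```

View pics/a1.png

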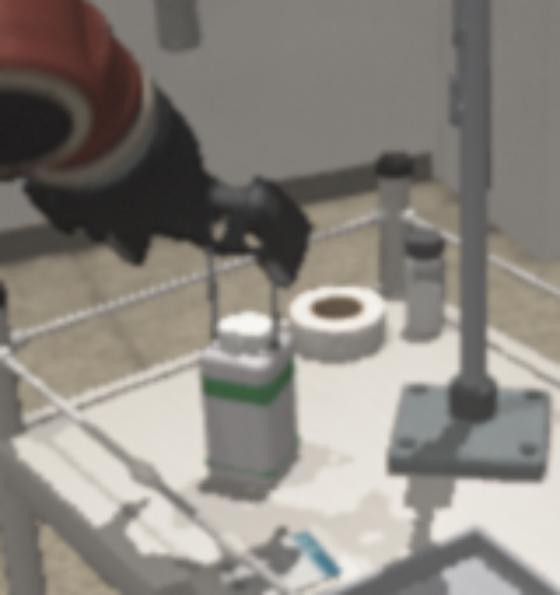

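View pics/a2.png

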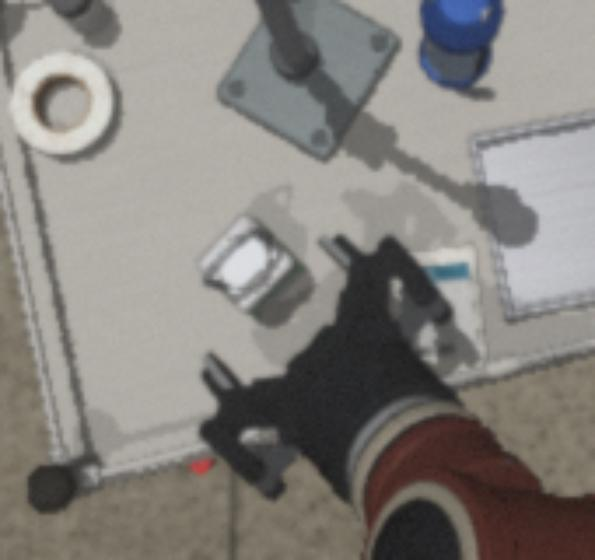

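View pics/wrist1.png

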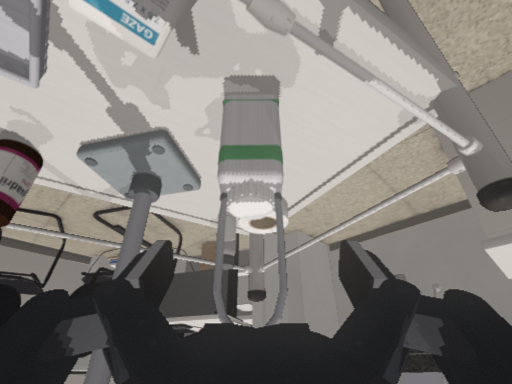

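Call:
{"method": "play_rows", "body": {"moves": [{"x": 0.2,"y": 0.3,"z": -3.2,"turn": 0,"jaw": 8.5},{"x": 0.2,"y": 0.3,"z": -3.2,"turn": 0,"jaw": 8.5},{"x": 0.5,"y": 0.5,"z": -1.5,"turn": 0,"jaw": 8.5},{"x": 0.5,"y": 0.5,"z": -1.5,"turn": 0,"jaw": 8.5},{"x": 0.6,"y": 0.6,"z": 0,"turn": 0,"jaw": 8.5}]}}

```text
t: 10.68
tool_pos: [0.4635, 0.2118, 0.0535]
tool_rot: [-1.142, -1.084, 0.042]
contact_force: [-0.2, -0.1, -0.1]
opening: 0.0852
```

```bash
python3 st.py; python3 - <<'E'
from h import *
for c in("scene","top","wrist"): save(eyes.get_image(c),c+"2")
im=cv2.imread("pics/scene2.png")[120:290,120:280];cv2.imwrite("pics/a1.png",cv2.resize(im,None,fx=3.5,fy=3.5))
E
```

```text
10.6833 [ 0.0173 -0.3862  2.4474  0.8243  0.6831 -2.8934] tcp [0.4635 0.2118 0.0535] y [ 0.4742  0.4716 -0.7434] z [-0.7076  0.7066 -0.0031] tilt 41.97529669780224 az 44.843236253746056 r 0.509617926538953 jawaz 135.04039414037626
```

View pics/a1.png

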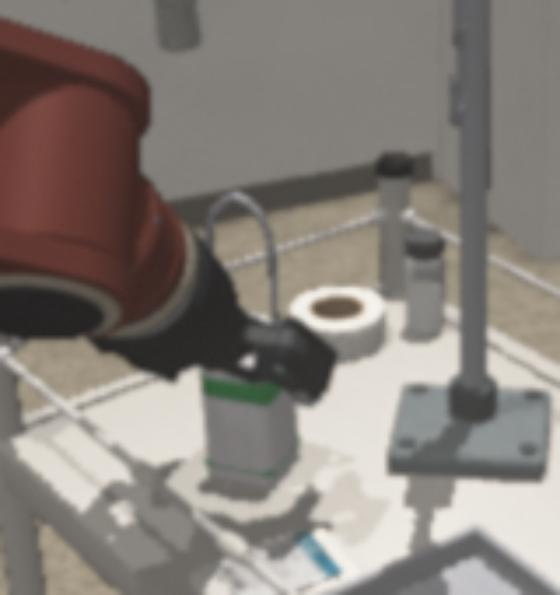

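View pics/wrist2.png

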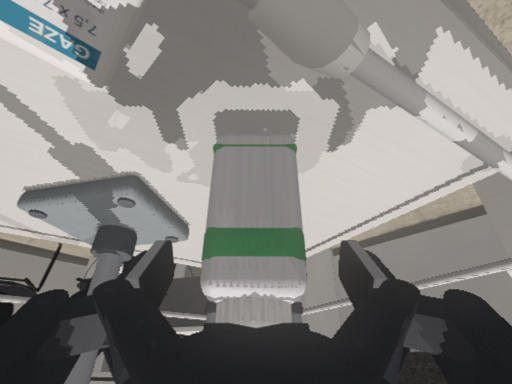

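Call:
{"method": "play_rows", "body": {"moves": [{"x": 0,"y": 0,"z": 0,"turn": 0,"jaw": 3.5},{"x": 0,"y": 0,"z": 0,"turn": 0,"jaw": 3.5},{"x": 0,"y": 0,"z": 0,"turn": 0,"jaw": 3.5},{"x": 0,"y": 0,"z": 0,"turn": 0,"jaw": 3.5},{"x": 0,"y": 0,"z": 0,"turn": 0,"jaw": 3.5},{"x": 0,"y": 0,"z": 0,"turn": 0,"jaw": 3.5},{"x": 0,"y": 0,"z": 0,"turn": 0,"jaw": 3.5},{"x": 0,"y": 0,"z": 0,"turn": 0,"jaw": 3.5}], "squeeze": 60}}

```text
t: 11.5
tool_pos: [0.4639, 0.2111, 0.0547]
tool_rot: [-1.142, -1.085, 0.04]
contact_force: [-3.0, -3.6, 6.9]
opening: 0.0456
```

Call:
{"method": "play_rows", "body": {"moves": [{"x": 0,"y": 0,"z": 2,"turn": 0,"jaw": 3.5},{"x": 0,"y": 0,"z": 3,"turn": 0,"jaw": 3.5}]}}

```text
t: 11.67
tool_pos: [0.459, 0.2108, 0.0983]
tool_rot: [-1.142, -1.074, 0.049]
contact_force: [-0.5, 0.3, -2.4]
opening: 0.0452
```

```bash
python3 st.py; python3 - <<'E'
from h import *
for c in("scene","top","wrist"): save(eyes.get_image(c),c+"3")
im=cv2.imread("pics/scene3.png")[80:290,120:280];cv2.imwrite("pics/a1.png",cv2.resize(im,None,fx=2.8,fy=2.8))
E
```

```text
11.6667 [ 0.0158 -0.5105  2.4375  0.7111  0.7881 -2.744 ] tcp [0.459  0.2108 0.0983] y [ 0.4663  0.4702 -0.7493] z [-0.7076  0.7066  0.003 ] tilt 41.467799556664566 az 45.236434791619885 r 0.5051244876186909 jawaz 135.0411829770508
```

View pics/a1.png

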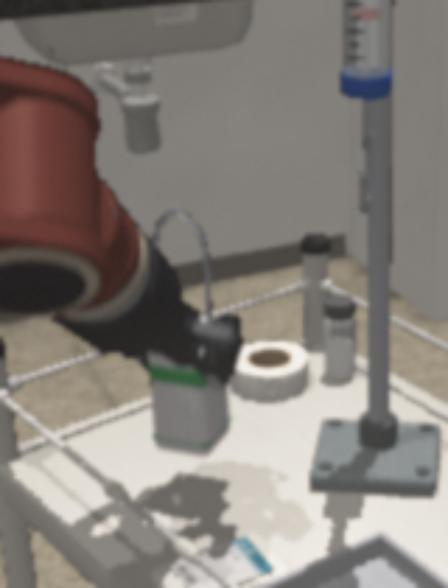

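```bash
cat > tgt.py <<'E'
from h import *
np.set_printoptions(precision=4,suppress=True)
R0=R.from_rotvec([-1.142,-1.085,.040]);p0=np.array([.4639,.2111,.0547]);C0=np.array([.459,.2047,0]);Y0=R.from_euler('z',45,degrees=True)
relp=R0.inv().apply(C0-p0);relR=R0.inv()*Y0
HK=np.array([.538,.080,.265]);SY=59.
def can(o=None):
    o=o or ctrl.get_obs();Rt=R.from_rotvec(o["tool_rot"]);Rc=Rt*relR;c=o["tool_pos"]+Rt.apply(relp)
    return c,Rc
def rep():
    o=ctrl.get_obs();c,Rc=can(o);m=Rc.as_matrix();b=c+m[:,2]*.182
    S=R.from_euler('z',SY,degrees=True)
    print("t",o["t"],"can",c,"yaw",np.degrees(np.arctan2(m[1,0],m[0,0])),"lean",np.degrees(np.arccos(m[2,2])),m[:,2],"bow",b,"bow rel hook (scale axes)",S.inv().apply(b-HK),"F",o["contact_force"],"open",o["opening"],"q",o["q"])
if __name__=="__main__": rep()
E
python3 tgt.py
```

```text
t 11.8167 can [0.4594 0.2046 0.0509] yaw 45.02972323357128 lean 0.20240579455302887 [-0.0032  0.0014  1.    ] bow [0.4588 0.2048 0.2329] bow rel hook (scale axes) [ 0.0662  0.1322 -0.0321] F [ 0.3007 -0.5512 -3.2018] open 0.04580929940477531 q [ 0.016  -0.5148  2.4306  0.7149  0.7843 -2.7483]
```

Call:
{"method": "play_rows", "body": {"moves": [{"x": 0,"y": -1,"z": 3.5,"turn": 0,"jaw": 3.5},{"x": 0,"y": -3,"z": 3.0,"turn": 3,"jaw": 3.5},{"x": 0,"y": -3.5,"z": 2,"turn": 3,"jaw": 3.5},{"x": 0,"y": -3.5,"z": 0,"turn": 4,"jaw": 3.5},{"x": 0,"y": -3,"z": 0,"turn": 4,"jaw": 3.5}]}}

```text
t: 12.23
tool_pos: [0.4614, 0.0803, 0.1939]
tool_rot: [-1.018, -1.192, 0.231]
contact_force: [0.0, 0.7, -3.2]
opening: 0.0455
```

```bash
python3 tgt.py
```

```text
t 12.2333 can [0.457  0.0725 0.1393] yaw 57.90746907953765 lean 1.2020405929892073 [0.0196 0.0074 0.9998] bow [0.4605 0.0739 0.3213] bow rel hook (scale axes) [-0.0451  0.0632  0.0563] F [ 0.0407  0.6917 -3.1697] open 0.045481872441083135 q [-0.4063 -0.5381  2.2826  0.731   1.3454 -3.1359]
```

```bash
cat > kin.py <<'E'
from h import *
from scipy.optimize import least_squares
np.set_printoptions(precision=4,suppress=True)
# q, tcp, tooly, toolz
D=[([1.028,.6514,.5718,0,1.9173,-.088],[.3832,.7789,.4153],[.0005,.0009,-1],[.4393,.8983,.001]),
([1.0278,.6473,.5781,0,1.9158,-1.6648],[.3827,.7777,.4151],[.0003,.0003,-1],[-.9009,.4341,-.0001]),
([1.0344,1.1131,.0559,.0315,1.5492,-1.6463],[.4888,.9845,.3222],[.1828,.3691,-.9112],[-.8981,.4397,-.0021]),
([1.0344,1.1459,.0559,.0457,1.3193,-1.6494],[.5154,1.0364,.3174],[.2589,.5221,-.8126],[-.8978,.4403,-.0032]),
([1.0154,.4172,1.0424,.0635,1.0626,-1.6847],[.4256,.856,.3733],[.2589,.5224,-.8124],[-.898,.4401,-.0032]),
([.7161,-.2672,1.8295,.059,.8471,-1.6649],[.4599,.515,.3513],[.4753,.4722,-.7424],[-.7079,.7063,-.004]),
([.3202,-.6469,2.1428,.3633,.9967,-2.1354],[.4498,.3152,.3211],[.4759,.4722,-.742],[-.7084,.7058,-.0051]),
([-.0258,-.8013,2.2962,.5582,1.1515,-2.4872],[.4443,.198,.2782],[.4771,.4716,-.7416],[-.7083,.7059,-.0067]),
([-.0559,-.7004,2.4611,.6565,.9474,-2.6873],[.4436,.1882,.1476],[.4789,.4695,-.7418],[-.7058,.7083,-.0073]),
([.0173,-.3862,2.4474,.8243,.6831,-2.8934],[.4635,.2118,.0535],[.4742,.4716,-.7434],[-.7076,.7066,-.0031]),
([.0158,-.5105,2.4375,.7111,.7881,-2.744],[.459,.2108,.0983],[.4663,.4702,-.7493],[-.7076,.7066,.003]),
([.9971,.0086,1.3541,0,1.7782,-.119],[.2744,.5613,.4172],[.0003,.0005,-1],[.4392,.8984,.0006]),
([.997,.0534,1.6143,0,1.476,-.119],[.2742,.5609,.23],[-.0011,-.0018,-1],[.4393,.8984,-.0021])]
Rz=lambda a:R.from_euler('z',a);Ry=lambda a:R.from_euler('y',a)
def fk(q,P,s):
    h,a,L1,e,L2,L6,oy,c6,c1,c3,oy2=P
    q=np.asarray(q)
    A=Rz(q[0]+c1);p=A.apply([a,oy,h]);A=A*Ry(q[1]);p=p+A.apply([0,0,L1])
    A=A*Ry(q[2]+c3);p=p+A.apply([e,oy2,L2])
    A=A*Rz(s[0]*q[3])*Ry(q[4])*Rz(s[1]*q[5]+c6);p=p+A.apply([0,0,L6])
    M=A.as_matrix();return p,M[:,2],M[:,0]  # tool y = flange z, tool z=flange x
def res(P,s):
    r=[]
    for q,t,y,z in D:
        p,a,b=fk(q,P,s);r+=list((p-t))+list(.3*(a-y))+list(.3*(b-z))
    return np.array(r)
def getP():
    best=None
    for s in((1,1),(1,-1),(-1,1),(-1,-1)):
        for c6 in(0,1.57,3.14,-1.57):
            f=least_squares(res,[.3,0,.45,0,.4,.3,0,c6,0,0,0],args=(s,))
            if best is None or f.cost<best[0].cost:best=(f,s)
    return best
def ik(P,s,p,y,z,q0,lim=True):
    def f(q):
        a,b,c=fk(q,P,s);return np.r_[a-p,.3*(b-y),.3*(c-z)]
    return least_squares(f,q0)
E
python3 - <<'E'
from kin import *
f,s=getP();print(s,f.cost,f.x,np.abs(f.fun).max())
import pickle;pickle.dump((f.x,s),open("kin.pkl","wb"))
E
```

```text
(1, 1) 2.7327299037980646e-08 [ 0.2382  0.      0.4263  0.0958  0.6099  0.2795 -0.5397  3.1416  0.
 -0.      0.6139] 7.211009857041595e-05
```

```bash
cat > plan.py <<'E'
from kin import *
import pickle
P,s=pickle.load(open("kin.pkl","rb"))
lo=np.array([-3.01,-1.01,.06,-1.02,.09,-3.14]);hi=np.array([3.01,2.22,2.58,4.17,2.62,3.14])
def sol(p,tilt,az,flip):
    t=np.radians(tilt);a=np.radians(az)
    y=np.array([np.sin(t)*np.cos(a),np.sin(t)*np.sin(a),-np.cos(t)]);z=np.array([-np.sin(a),np.cos(a),0])*(-1 if flip else 1)
    out=[]
    for q0 in ([0,-.5,2.3,.7,1.,-3+(3.14 if flip else 0)],[-.3,-.2,2.0,.7,1.3,-3+(3.14 if flip else 0)],[-.3,0,1.5,0,1.3,0],[-.6,0,1.5,3.2,1.3,0],[.3,0,1.5,1.5,1.3,0],[-.3,0,1.5,-.7,1.3,2.]):
        r=ik(P,s,p,y,z,q0)
        if r.cost<1e-10:
            q=r.x.copy();
            for k in(3,5):
                q[k]=(q[k]+np.pi)%(2*np.pi)-np.pi
            for k3 in (q[3],q[3]+2*np.pi):
                qq=q.copy();qq[3]=k3
                if not any(np.allclose(qq,o,atol=1e-3) for o in out):out.append(qq)
    return [(q,bool((q>lo).all()and(q<hi).all())) for q in out if q[4]>0 and q[3]<4.5 and q[3]>-3]
def tcp(c,az,tilt,gz=.0686,gx=-.0045):
    t=np.radians(tilt);a=np.radians(az);x=np.array([np.cos(a),np.sin(a),0])
    return np.asarray(c)+gx*x+[0,0,gz]+.0187*(np.sin(t)*x+[0,0,-np.cos(t)])
if __name__=="__main__":
    S=np.radians(59);ux=np.array([np.cos(S),np.sin(S),0]);hk=np.array([.538,.080,.083])
    for flip in(0,1):
      for tilt in (32,37,42):
        print("flip",flip,"tilt",tilt)
        for n,c,az in(("grasp",[.459,.2047,0],45),("pre",hk-.06*ux+[0,0,.038],59),("hang",hk,59),("tray45",[.492,-.01,.003],45),("tray0",[.492,-.01,.003],0)):
            for q,ok in sol(tcp(c,az,tilt),tilt,az,flip): print("  ",n,q,ok)
E
python3 plan.py
```

```text
flip 0 tilt 32
   grasp [ 0.0818 -0.3426  2.3603  0.5263  0.7512 -2.596 ] True
   pre [-0.381  -0.3217  2.1217  0.5753  1.2923 -3.1299] True
   hang [-0.2506 -0.2091  2.0992  0.5905  1.148  -3.0711] True
   tray45 [-0.4599 -0.2425  2.2786  0.6347  1.0099 -3.1361] True
   tray0 [-0.2426 -0.4326  2.4163  0.2195  0.6242 -1.9567] True
flip 0 tilt 37
   grasp [ 0.0471 -0.3684  2.404   0.667   0.7138 -2.7361] True
   pre [-0.4237 -0.3228  2.1451  0.669   1.3005  3.0801] True
   hang [-0.2902 -0.2121  2.1254  0.693   1.1495  3.1247] True
   tray45 [-0.5052 -0.241   2.3033  0.7462  1.0197  3.0366] True
   tray0 [-0.2565 -0.474   2.4676  0.3023  0.5384 -2.0389] True
flip 0 tilt 42
   grasp [ 0.0118 -0.3854  2.4447  0.8253  0.6897 -2.8948] True
   pre [-0.4645 -0.3177  2.1669  0.7611  1.3145  3.0076] True
   hang [-0.3283 -0.2086  2.1494  0.7949  1.1588  3.0371] True
   tray45 [-0.5491 -0.2304  2.3246  0.8553  1.0389  2.9267] True
   tray0 [-0.2711 -0.5088  2.5169  0.421   0.4539 -2.1571] True
flip 1 tilt 32
   grasp [ 0.0818 -0.3426  2.3603  0.5263  0.7512  0.5456] True
   pre [-0.381  -0.321
[... 263 characters left out ...]
1 -0.3684  2.404   0.667   0.7138  0.4055] True
   pre [-0.4237 -0.3228  2.1451  0.669   1.3005 -0.0615] True
   hang [-0.2902 -0.2121  2.1254  0.693   1.1495 -0.0169] True
   tray45 [-0.5052 -0.241   2.3033  0.7462  1.0197 -0.105 ] True
   tray0 [-0.2565 -0.474   2.4676  0.3023  0.5384  1.1027] True
flip 1 tilt 42
   grasp [ 0.0118 -0.3854  2.4447  0.8253  0.6897  0.2468] True
   pre [-0.4645 -0.3177  2.1669  0.7611  1.3145 -0.134 ] True
   hang [-0.3283 -0.2086  2.1494  0.7949  1.1588 -0.1045] True
   tray45 [-0.5491 -0.2304  2.3246  0.8553  1.0389 -0.2149] True
   tray45 [-0.5491 -3.0533  3.6469  0.8729  2.1275  0.8756] False
   tray0 [-0.2711 -0.5088  2.5169  0.421   0.4539  0.9845] True
```

```bash
python3 - <<'E'
from plan import *
S=np.radians(59);ux=np.array([np.cos(S),np.sin(S),0]);hk=np.array([.538,.080,.083])
for az in(48,50,52,54):
  for n,d,dz in(("pre",.06,.038),("pre2",.04,.036),("over",.005,.036),("hang",.003,0)):
    for q,ok in sol(tcp(hk-d*ux+[0,0,dz],az,41.5),41.5,az,0): print(az,n,q,ok)
for az in(20,30,40):
    for q,ok in sol(tcp([.492,-.01,.003],az,41.5),41.5,az,0): print(az,"tray",q,ok)
    for q,ok in sol(tcp([.492,-.01,.083],az,41.5),41.5,az,0): print(az,"trayhi",q,ok)
E
```

```text
48 pre [-0.4454 -0.4164  2.2362  0.7518  1.1953 -3.0957] True
48 pre2 [-0.3955 -0.3945  2.2244  0.7525  1.155  -3.0649] True
48 over [-0.3111 -0.3554  2.196   0.7495  1.0914 -3.0071] True
48 hang [-0.3064 -0.299   2.2189  0.7798  1.0311 -3.0662] True
50 pre [-0.4495 -0.3987  2.2237  0.754   1.2173 -3.1291] True
50 pre2 [-0.4003 -0.3775  2.2121  0.7556  1.1777 -3.0989] True
50 over [-0.3169 -0.3396  2.1844  0.7544  1.1152 -3.0423] True
50 hang [-0.3122 -0.2836  2.207   0.7831  1.0556 -3.1005] True
52 pre [-0.453  -0.3808  2.211   0.7552  1.239   3.1216] True
52 pre2 [-0.4044 -0.3603  2.1997  0.7577  1.2001 -3.1319] True
52 over [-0.3221 -0.3237  2.1724  0.7582  1.1388 -3.0763] True
52 hang [-0.3175 -0.2679  2.1947  0.7851  1.0798 -3.1337] True
54 pre [-0.4558 -0.363   2.1981  0.7553  1.2604  3.0901] True
54 pre2 [-0.408  -0.3431  2.1869  0.7586  1.2223  3.1192] True
54 over [-0.3266 -0.3076  2.1601  0.7607  1.1622 -3.1094] True
54 hang [-0.3221 -0.2522  2.1822  0.7861  1.1037  3.1174] True
20 tray [-0.4385 -0.4304  2.4654  0.7952  0.7177 -2.8708] True
20 trayhi [-0.4385 -0.6088  2.4248  0.6536  0.8824 -2.6686] True
30 tray [-0.4957 -0.3572  2.4162  0.8472  0.8528 -3.094 ] True
30 trayhi [-0.4957 -0.5308  2.3785  0.7341  1.0019 -2.9064] True
40 tray [-0.533  -0.2744  2.3558  0.853   0.9781  3.0133] True
40 trayhi [-0.533  -0.4414  2.3211  0.7684  1.1174 -3.1013] True
```

Call:
{"method": "play_rows", "body": {"moves": [{"x": 0,"y": 0,"z": 0,"turn": -4,"jaw": 3.5},{"x": 0,"y": 0,"z": 0,"turn": -4,"jaw": 3.5}]}}

```text
t: 12.4
tool_pos: [0.4627, 0.0811, 0.1937]
tool_rot: [-1.098, -1.114, 0.119]
contact_force: [-0.8, 0.7, -2.3]
opening: 0.0453
```

```bash
python3 tgt.py
```

```text
t 12.4 can [0.4572 0.074  0.1392] yaw 49.755057934214314 lean 1.1780645908880898 [0.0199 0.0052 0.9998] bow [0.4609 0.075  0.3211] bow rel hook (scale axes) [-0.044   0.0635  0.0561] F [-0.7585  0.7475 -2.3076] open 0.04534949728511327 q [-0.386  -0.6207  2.3326  0.7175  1.2625 -2.9895]
```

Call:
{"method": "play_rows", "body": {"moves": [{"x": 1.0,"y": -2.2,"z": 0,"turn": 0,"jaw": 3.5},{"x": 1.9,"y": -1.2,"z": -0.8,"turn": 0,"jaw": 3.5},{"x": 1.9,"y": -0.8,"z": -0.8,"turn": 0,"jaw": 3.5},{"x": 0,"y": 0,"z": 0,"turn": 0,"jaw": 3.5},{"x": 0,"y": 0,"z": 0,"turn": 0,"jaw": 3.5}]}}

```text
t: 12.82
tool_pos: [0.5092, 0.0416, 0.1765]
tool_rot: [-1.093, -1.117, 0.125]
contact_force: [-0.7, 0.1, -3.3]
opening: 0.0456
```

```bash
python3 tgt.py; python3 - <<'E'
from h import *
from tgt import HK
for c in("scene","top","wrist"):
    i=eyes.get_image(c); save(i,c+"4"); print(c,proj(i,HK))
im=cv2.imread("pics/scene4.png")[40:200,170:330];cv2.imwrite("pics/a1.png",cv2.resize(im,None,fx=3.7,fy=3.7,interpolation=2))
im=cv2.imread("pics/top4.png")[140:300,200:360];cv2.imwrite("pics/a2.png",cv2.resize(im,None,fx=3.7,fy=3.7,interpolation=2))
E
```

```text
t 12.8167 can [0.5037 0.0345 0.1219] yaw 50.17310651767951 lean 1.256245189919906 [0.0215 0.0043 0.9998] bow [0.5076 0.0353 0.3038] bow rel hook (scale axes) [-0.054   0.003   0.0388] F [-0.6977  0.1326 -3.347 ] open 0.045615703668727796 q [-0.435  -0.4073  2.226   0.745   1.2214 -3.1068]
scene [249.6163 152.3286]
top [279.6587 203.71  ]
wrist [261.1424 431.7334]
```

View pics/a1.png

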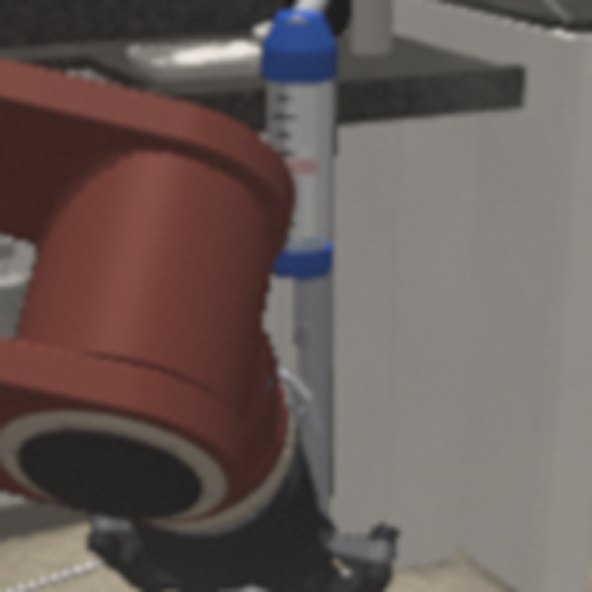

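View pics/a2.png

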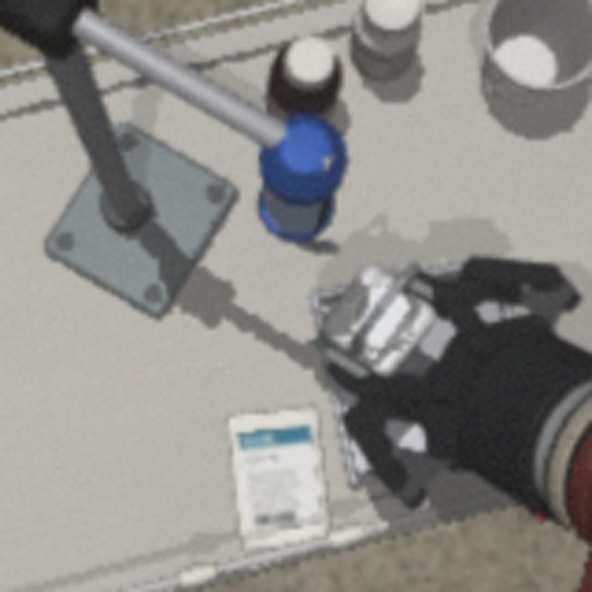

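View pics/wrist4.png

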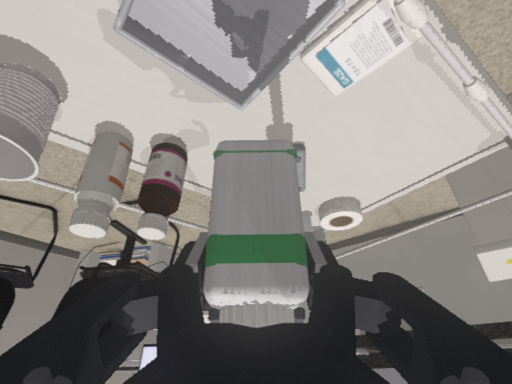

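```bash
python3 - <<'E'
from tgt import *
from fit import B,L,W
c,Rc=can();m=Rc.as_matrix()
SX=R.from_euler('z',SY,degrees=True)
for n,(u,v) in (("scene",(170,40)),("top",(240,160))):
    i=eyes.get_image(n);o=cv2.resize(i["img"][v:v+120,u:u+120],None,fx=5,fy=5,interpolation=cv2.INTER_CUBIC)
    P=np.array([(proj(i,c+m@w)-[u,v]+.5)*5 for w in W]).astype(np.int32);cv2.polylines(o,[P.reshape(-1,1,2)],False,(255,0,0),1)
    hook=[(.016,0,.071),(.016,0,.0155)]+[(-.0025+.0185*np.cos(a),0,.0155-.0185*np.sin(a)) for a in np.linspace(0,np.pi,10)]+[(-.021,0,.028)]
    P=np.array([(proj(i,HK+SX.apply(w))-[u,v]+.5)*5 for w in hook]).astype(np.int32);cv2.polylines(o,[P.reshape(-1,1,2)],False,(0,255,0),1)
    cv2.imwrite("pics/b_%s.png"%n,o[:,:,::-1])
E
```

```text
(no output)
```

View pics/b_scene.png

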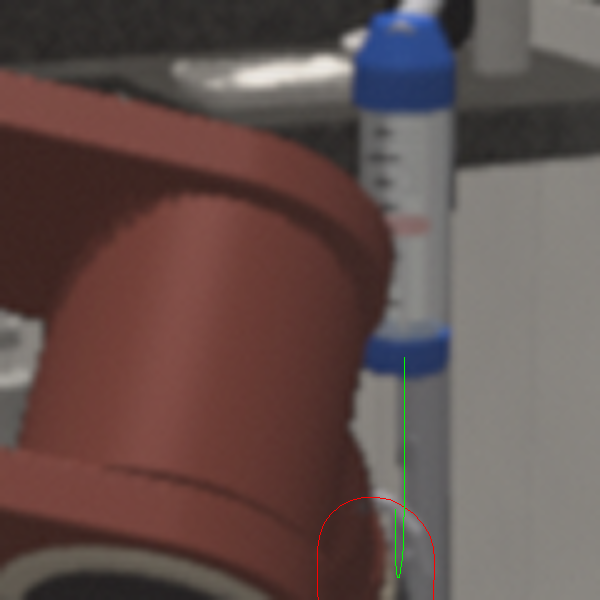

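View pics/b_top.png

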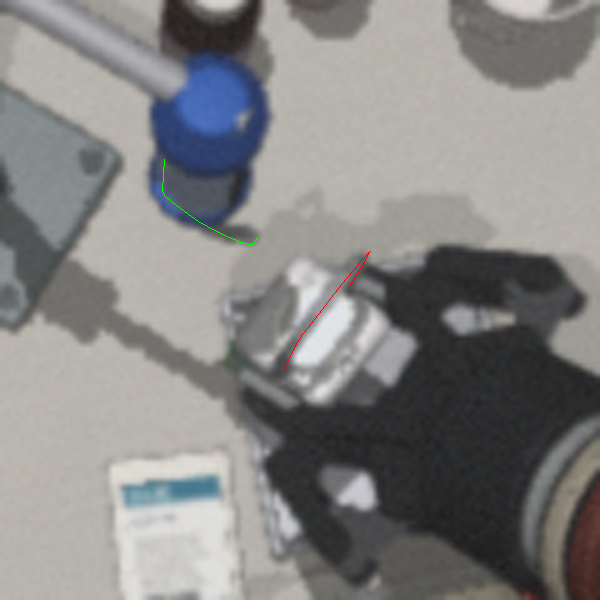

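Call:
{"method": "play_rows", "body": {"moves": [{"x": 0.6,"y": 1.0,"z": 0,"turn": 0,"jaw": 3.5},{"x": 0.6,"y": 1.0,"z": 0,"turn": 0,"jaw": 3.5},{"x": 0.7,"y": 1.1,"z": 0,"turn": 0,"jaw": 3.5},{"x": 0.7,"y": 1.0,"z": 0,"turn": 0,"jaw": 3.5},{"x": 0,"y": 0,"z": 0,"turn": 0,"jaw": 3.5}]}}

```text
t: 13.48
tool_pos: [0.5365, 0.0839, 0.1807]
tool_rot: [-1.095, -1.125, 0.124]
contact_force: [-0.6, 0.3, -2.3]
opening: 0.0448
```

```bash
cat > ov.py <<'E'
from tgt import *
from fit import B,L,W
import sys
rep()
c,Rc=can();m=Rc.as_matrix()
SX=R.from_euler('z',SY,degrees=True)
outs=[]
for n,(u,v) in (("scene",(190,60)),("top",(240,160)),("wrist",None)):
    i=eyes.get_image(n)
    save(i,n+"_"+sys.argv[1])
    if n=="wrist":continue
    u,v=(190,80) if n=="scene" else (240,150)
    o0=cv2.resize(i["img"][v:v+120,u:u+80],None,fx=5,fy=5,interpolation=cv2.INTER_CUBIC);o=o0.copy()
    P=np.array([(proj(i,c+m@w)-[u,v]+.5)*5 for w in W]).astype(np.int32);cv2.polylines(o,[P.reshape(-1,1,2)],False,(255,0,0),1)
    hook=[(.016,0,.071),(.016,0,.0155)]+[(-.0025+.0185*np.cos(a),0,.0155-.0185*np.sin(a)) for a in np.linspace(0,np.pi,10)]+[(-.021,0,.028)]
    P=np.array([(proj(i,HK+SX.apply(w))-[u,v]+.5)*5 for w in hook]).astype(np.int32);cv2.polylines(o,[P.reshape(-1,1,2)],False,(0,255,0),1)
    cv2.imwrite("pics/c_%s_%s.png"%(n,sys.argv[1]),np.hstack([o0,o])[:,:,::-1])
E
python3 ov.py 1
```

```text
t 13.4833 can [0.5314 0.0767 0.1261] yaw 50.29536997822124 lean 0.8709720416575822 [0.0138 0.0065 0.9999] bow [0.5339 0.0779 0.3081] bow rel hook (scale axes) [-0.0039  0.0024  0.0431] F [-0.5936  0.3094 -2.3428] open 0.04475466953852866 q [-0.3144 -0.3582  2.1843  0.7446  1.1326 -3.0271]Traceback (most recent call last):
  File "ov.py", line 8, in <module>
    for n,(u,v) in (("scene",(190,60)),("top",(240,160)),("wrist",None)):
          ^^^^^
TypeError: cannot unpack non-iterable NoneType object
```

View pics/c_scene_1.png

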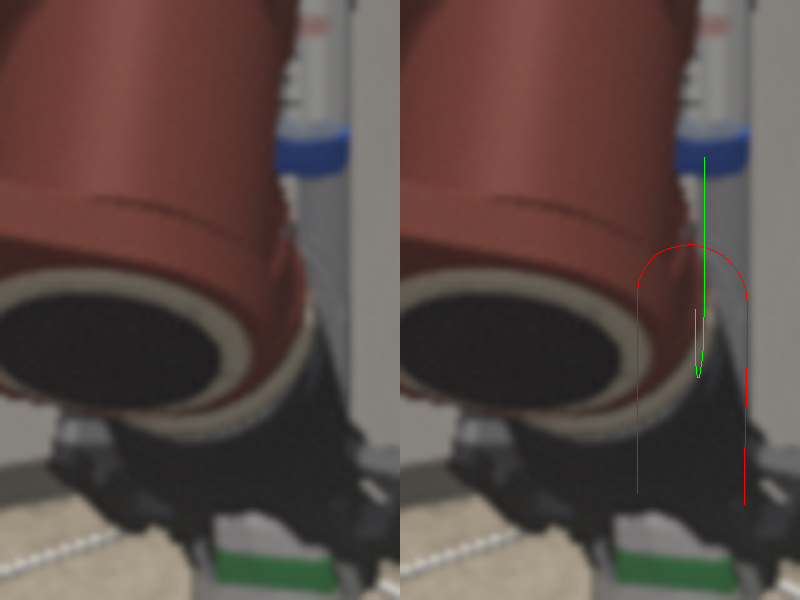

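View pics/c_top_1.png

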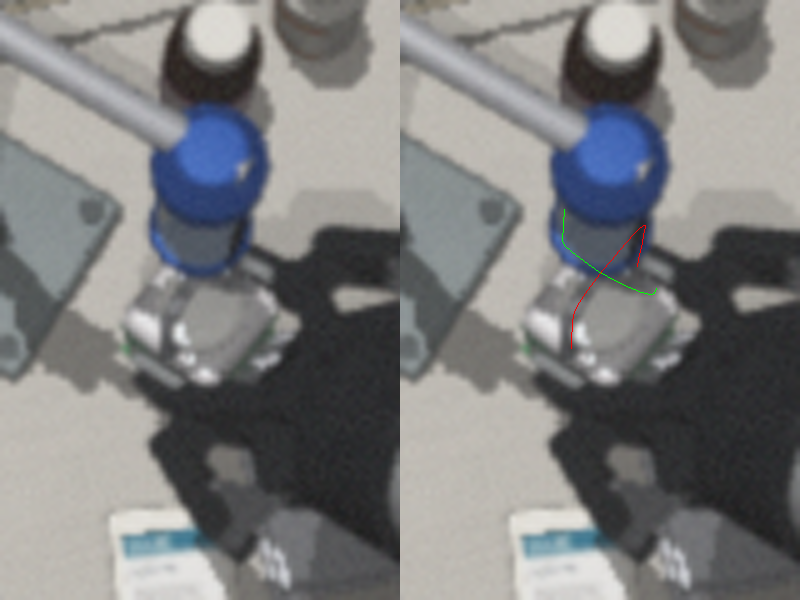

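View pics/scene_1.png

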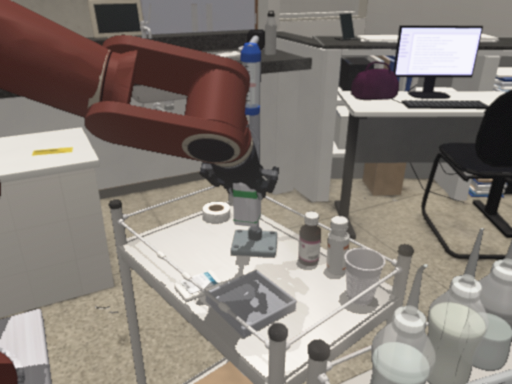

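Call:
{"method": "play_rows", "body": {"moves": [{"x": 0,"y": 0,"z": -1,"turn": 0,"jaw": 3.5},{"x": 0,"y": 0,"z": -1,"turn": 0,"jaw": 3.5},{"x": 0,"y": 0,"z": -1,"turn": 0,"jaw": 3.5},{"x": 0,"y": 0,"z": 0,"turn": 0,"jaw": 3.5}]}}

```text
t: 13.92
tool_pos: [0.5342, 0.0825, 0.1458]
tool_rot: [-1.094, -1.117, 0.125]
contact_force: [-1.1, -0.1, -2.4]
opening: 0.0451
```

```bash
python3 tgt.py
```

```text
t 13.9167 can [0.5287 0.0754 0.0913] yaw 50.146485429406134 lean 1.2572083303417978 [0.0212 0.0055 0.9998] bow [0.5326 0.0764 0.2732] bow rel hook (scale axes) [-0.0059  0.0028  0.0082] F [-1.1135 -0.0546 -2.4241] open 0.04512865531828163 q [-0.3183 -0.3121  2.2111  0.7655  1.0853 -3.0778]
```

Call:
{"method": "play_rows", "body": {"moves": [{"x": 0,"y": 0,"z": -0.8,"turn": 0,"jaw": 3.5},{"x": 0,"y": 0,"z": -0.5,"turn": 0,"jaw": 3.5},{"x": 0,"y": 0,"z": 0,"turn": 0,"jaw": 3.5},{"x": 0,"y": 0,"z": 0,"turn": 0,"jaw": 3.5}]}}

```text
t: 14.25
tool_pos: [0.5366, 0.0822, 0.1371]
tool_rot: [-1.096, -1.123, 0.122]
contact_force: [1.0, -0.2, -1.2]
opening: 0.0451
```

```bash
sed -i 's/("wrist",None)/("wrist",(0,0))/' ov.py; python3 ov.py 2
```

```text
t 14.25 can [0.5315 0.0751 0.0825] yaw 50.142180542328695 lean 0.9331906907802239 [0.015  0.0063 0.9999] bow [0.5342 0.0762 0.2645] bow rel hook (scale axes) [-0.0052  0.0013 -0.0005] F [ 1.0035 -0.1755 -1.237 ] open 0.04506537534368027 q [-0.3175 -0.2938  2.2143  0.7772  1.0652 -3.0996]
```

View pics/c_scene_2.png

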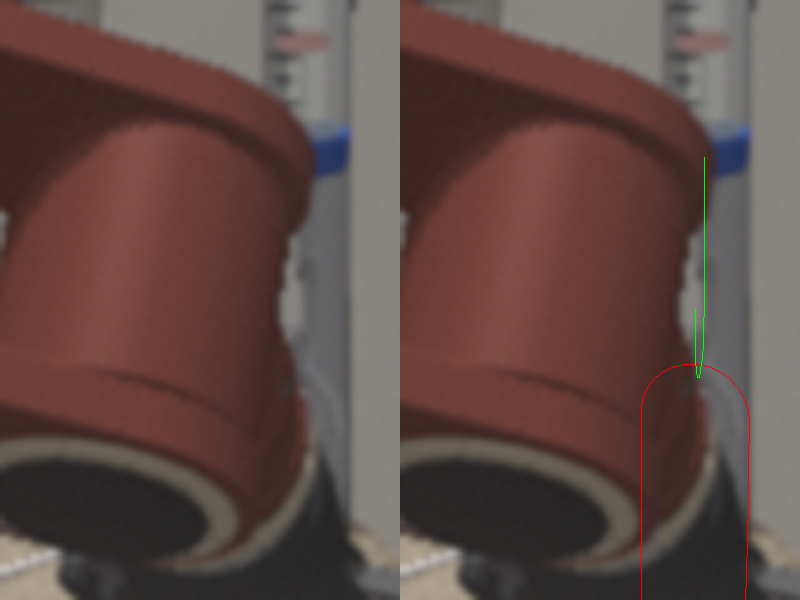

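View pics/c_top_2.png

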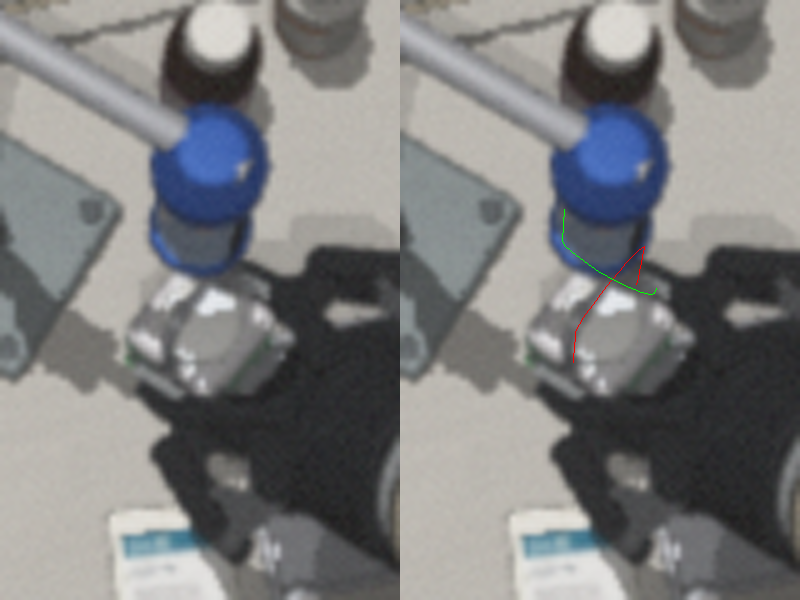

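Call:
{"method": "play_rows", "body": {"moves": [{"x": 0,"y": 0,"z": -0.5,"turn": 0,"jaw": 3.5},{"x": 0,"y": 0,"z": -0.5,"turn": 0,"jaw": 3.5},{"x": 0,"y": 0,"z": 0,"turn": 0,"jaw": 3.5},{"x": 0,"y": 0,"z": 0,"turn": 0,"jaw": 3.5}]}}

```text
t: 14.73
tool_pos: [0.5368, 0.0823, 0.1272]
tool_rot: [-1.096, -1.123, 0.121]
contact_force: [3.1, 0.2, -0.6]
opening: 0.0458
```

```bash
python3 ov.py 3
```

```text
t 14.7333 can [0.5317 0.0751 0.0726] yaw 50.11398162055377 lean 0.9083601581939315 [0.0146 0.0062 0.9999] bow [0.5343 0.0762 0.2546] bow rel hook (scale axes) [-0.0051  0.0012 -0.0104] F [ 3.0901  0.185  -0.6264] open 0.045843080986973726 q [-0.3174 -0.2772  2.22    0.7864  1.0489 -3.1174]
```

View pics/c_scene_3.png

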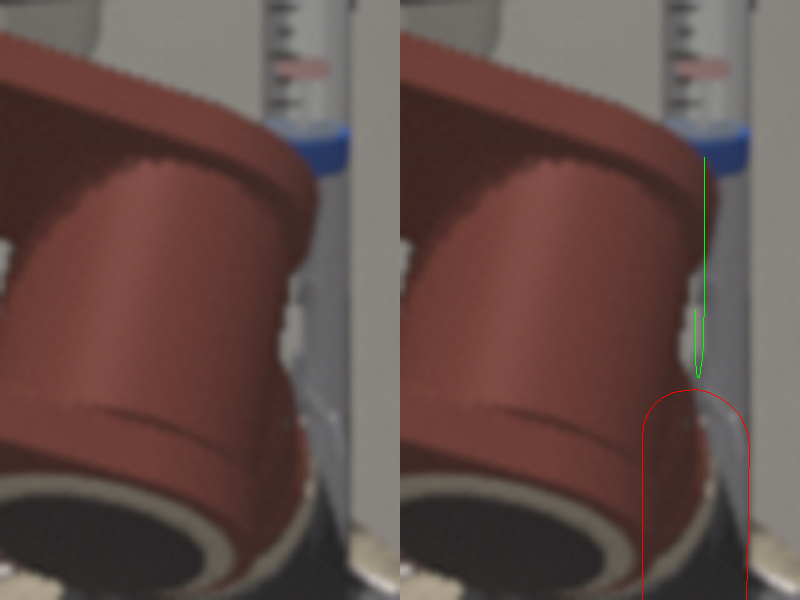

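Call:
{"method": "play_rows", "body": {"moves": [{"x": 0,"y": 0,"z": 0,"turn": 0,"jaw": 4.8},{"x": 0,"y": 0,"z": 0,"turn": 0,"jaw": 5.4},{"x": 0,"y": 0,"z": 0,"turn": 0,"jaw": 6.5},{"x": 0,"y": 0,"z": 0,"turn": 0,"jaw": 8.5},{"x": 0,"y": 0,"z": 0,"turn": 0,"jaw": 8.5}]}}

```text
t: 15.3
tool_pos: [0.5361, 0.0825, 0.1268]
tool_rot: [-1.096, -1.123, 0.123]
contact_force: [-0.1, 0.6, 0.2]
opening: 0.0845
```

```bash
python3 ov.py 4
```

```text
t 15.3 can [0.531  0.0753 0.0722] yaw 50.18031815277243 lean 0.9682810778166829 [0.0156 0.0065 0.9999] bow [0.5338 0.0765 0.2542] bow rel hook (scale axes) [-0.0052  0.0018 -0.0108] F [-0.1108  0.5943  0.2111] open 0.08449090199152173 q [-0.3173 -0.2777  2.2209  0.7856  1.0497 -3.1177]
```

View pics/c_scene_4.png

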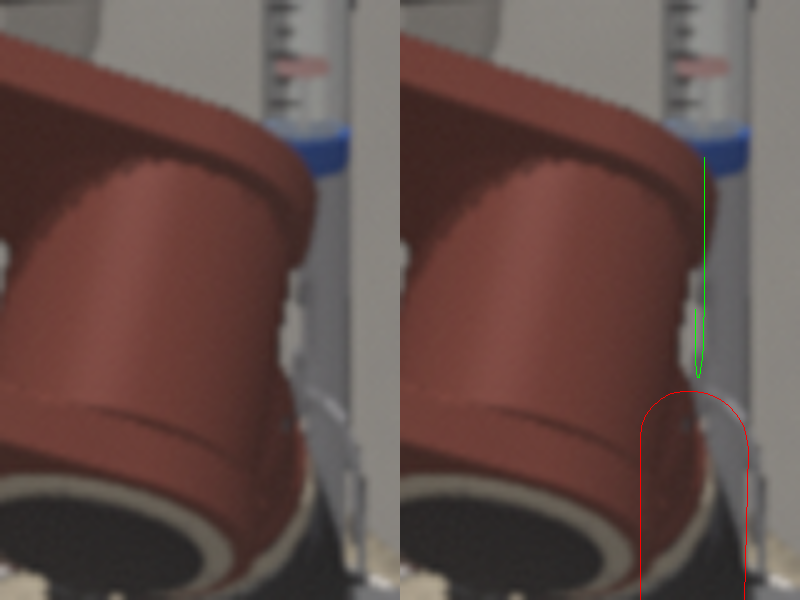

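View pics/wrist_4.png

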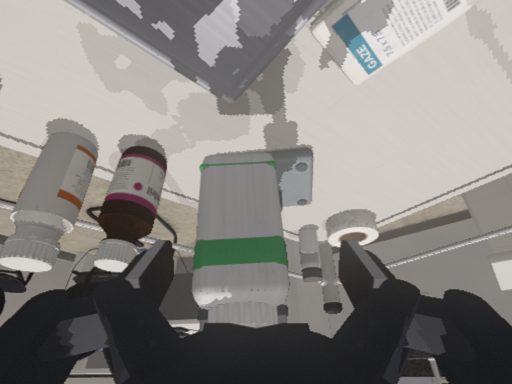

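View pics/c_top_4.png

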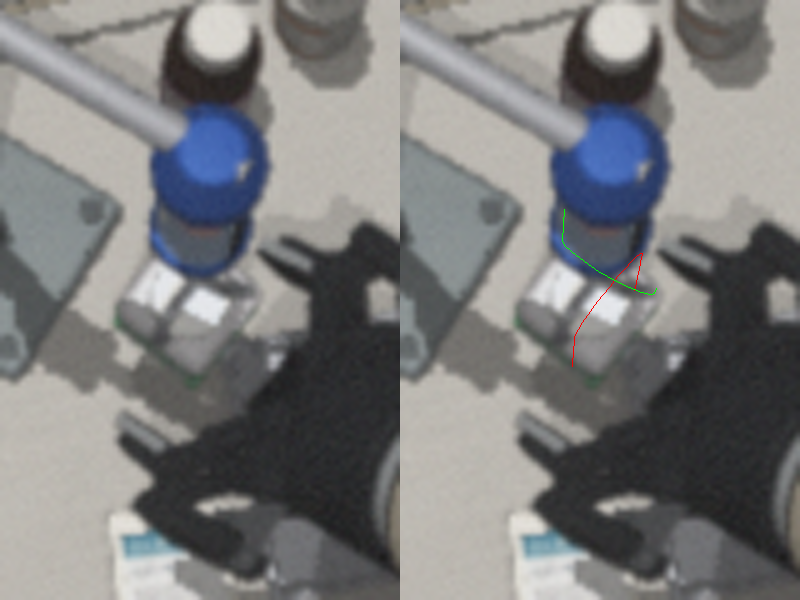

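Call:
{"method": "play_rows", "body": {"moves": [{"x": -0.5,"y": -0.6,"z": 0.5,"turn": 0,"jaw": 8.5},{"x": -0.5,"y": -0.6,"z": 0.5,"turn": 0,"jaw": 8.5},{"x": 0,"y": 0,"z": 0,"turn": 0,"jaw": 8.5},{"x": 0,"y": 0,"z": 0,"turn": 0,"jaw": 8.5},{"x": 0,"y": 0,"z": 0,"turn": 0,"jaw": 8.5},{"x": 0,"y": 0,"z": 0,"turn": 0,"jaw": 8.5}]}}

```text
t: 15.95
tool_pos: [0.5263, 0.0703, 0.137]
tool_rot: [-1.096, -1.123, 0.122]
contact_force: [0.7, 0.2, -0.2]
opening: 0.0846
```

```bash
python3 ov.py 5
```

```text
t 15.95 can [0.5212 0.0631 0.0824] yaw 50.14900248938749 lean 0.9450537403691771 [0.0151 0.0066 0.9999] bow [0.524  0.0643 0.2644] bow rel hook (scale axes) [-0.0207  0.0039 -0.0006] F [ 0.6923  0.227  -0.215 ] open 0.08459477180832906 q [-0.353  -0.3187  2.2334  0.7754  1.0928 -3.1219]
```

Call:
{"method": "play_rows", "body": {"moves": [{"x": 0,"y": 0,"z": 0,"turn": 0,"jaw": 8.5},{"x": 0,"y": 0,"z": 0,"turn": 0,"jaw": 8.5},{"x": 0,"y": 0,"z": 0,"turn": 0,"jaw": 8.5},{"x": 0,"y": 0,"z": 0,"turn": 0,"jaw": 8.5},{"x": 0,"y": 0,"z": 0,"turn": 0,"jaw": 8.5},{"x": 0,"y": 0,"z": 0,"turn": 0,"jaw": 8.5},{"x": 0,"y": 0,"z": 0,"turn": 0,"jaw": 8.5},{"x": 0,"y": 0,"z": 0,"turn": 0,"jaw": 8.5}]}}

```text
t: 16.77
tool_pos: [0.5264, 0.0703, 0.137]
tool_rot: [-1.096, -1.123, 0.122]
contact_force: [0.1, 0.8, 0.0]
opening: 0.085
```

```bash
python3 ov.py 6; python3 - <<'E'
import cv2,numpy as np
a=[cv2.imread("pics/c_scene_%d.png"%k)[:,:400] for k in(5,6)]
cv2.imwrite("pics/d1.png",np.hstack(a))
a=[cv2.imread("pics/c_top_%d.png"%k)[:,:400] for k in(5,6)]
cv2.imwrite("pics/d2.png",np.hstack(a))
a=[cv2.imread("pics/wrist_%d.png"%k) for k in(5,6)]
print([np.abs(a[0].astype(int)-a[1]).mean()])
cv2.imwrite("pics/d3.png",cv2.resize(np.hstack(a),(800,300)))
E
```

```text
t 16.7667 can [0.5213 0.0632 0.0824] yaw 50.159151120010016 lean 0.9475275439259713 [0.0151 0.0066 0.9999] bow [0.524  0.0644 0.2644] bow rel hook (scale axes) [-0.0206  0.0039 -0.0006] F [0.0619 0.7847 0.0355] open 0.08502582875827627 q [-0.3528 -0.3185  2.2333  0.7753  1.0928 -3.1219]
[np.float64(1.5271165635850694)]
```

View pics/d1.png

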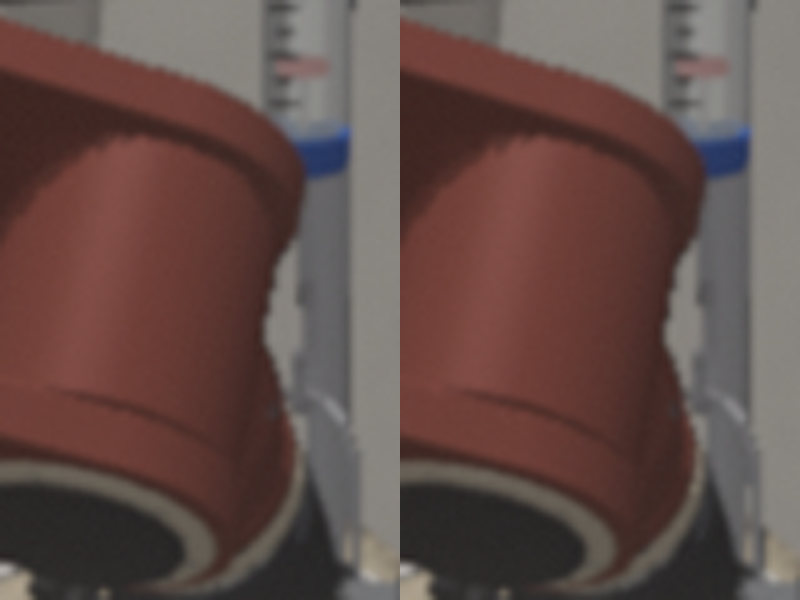

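View pics/d2.png

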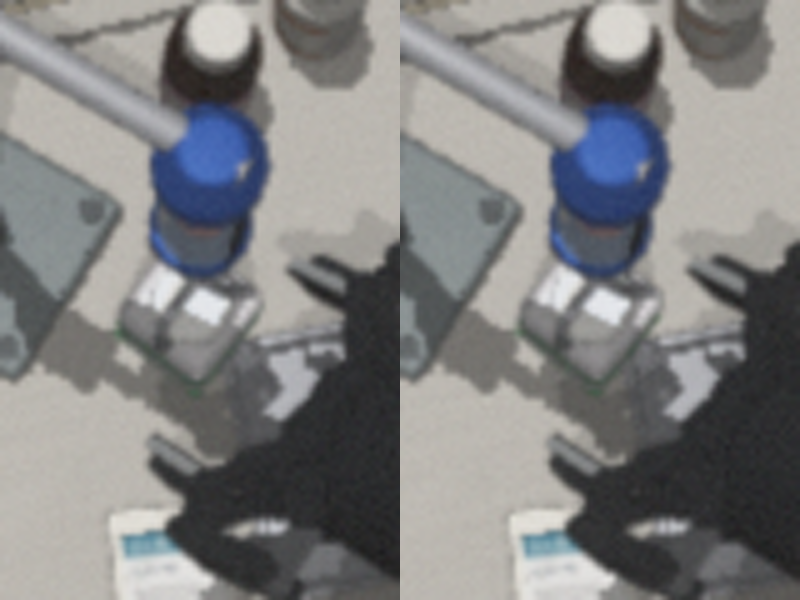

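View pics/d3.png

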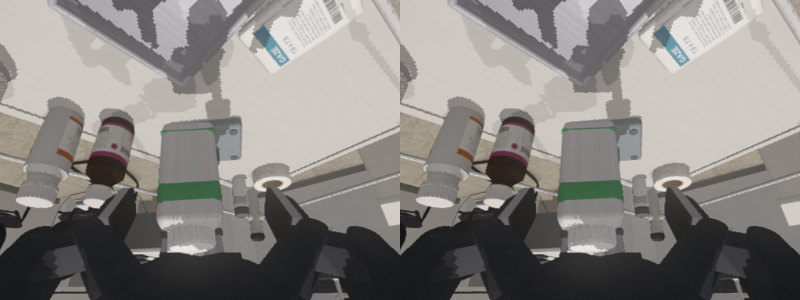

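Call:
{"method": "play_rows", "body": {"moves": [{"x": 0,"y": 0,"z": 0,"turn": 0,"jaw": 8.5},{"x": 0,"y": 0,"z": 0,"turn": 0,"jaw": 8.5},{"x": 0,"y": 0,"z": 0,"turn": 0,"jaw": 8.5},{"x": 0,"y": 0,"z": 0,"turn": 0,"jaw": 8.5},{"x": 0,"y": 0,"z": 0,"turn": 0,"jaw": 8.5},{"x": 0,"y": 0,"z": 0,"turn": 0,"jaw": 8.5},{"x": 0,"y": 0,"z": 0,"turn": 0,"jaw": 8.5},{"x": 0,"y": 0,"z": 0,"turn": 0,"jaw": 8.5}]}}

```text
t: 17.58
tool_pos: [0.5264, 0.0703, 0.137]
tool_rot: [-1.096, -1.123, 0.122]
contact_force: [-0.2, -0.2, 0.5]
opening: 0.0847
```

```bash
cat > fitw.py <<'E'
from fit import *
np.set_printoptions(precision=4,suppress=True)
im=eyes.get_image("wrist");r=regions_of("wrist","canister");m=r[0]["pixels"].astype(float)
print(r[0]["score"],m.sum())
tp=eyes.get_image("top");rt=regions_of("top","canister");print([(a["score"],a["pixels"].sum(),a["point"]) for a in rt[:2]])
rows=np.where(m.any(1))[0];print(rows.min(),rows.max())
RM=285
def cw(p):
    M=R.from_euler('ZYX',[p[2],p[4],p[5]]).as_matrix();t=np.array([p[0],p[1],p[3]])
    return np.abs(render(im,M,t,False)[:RM]-m[:RM]).sum()/m[:RM].sum()
import sys
for y in(50,56,62):
    x0=np.array([.535,.078,np.radians(y),.072,0,0]);sp=[x0]
    for k,d in enumerate((.006,.006,.08,.006,.03,.03)): q=x0.copy();q[k]+=d;sp.append(q)
    f=minimize(cw,x0,method="Nelder-Mead",options=dict(initial_simplex=np.array(sp),maxiter=250))
    print(y,f.fun,f.x[:2],np.degrees(f.x[2]),"z",f.x[3],"tilt",np.degrees(f.x[4:]))
b=f.x
M=R.from_euler('ZYX',[b[2],b[4],b[5]]).as_matrix();e=cv2.Canny((render(im,M,np.array([b[0],b[1],b[3]]))*255).astype(np.uint8),50,150)>0
o=im["img"].copy();o[e]=(255,0,0);e2=cv2.Canny((m*255).astype(np.uint8),50,150)>0;o[e2]=(0,0,255);cv2.imwrite("pics/e1.png",o[:,:,::-1])
E
python3 fitw.py; python3 st.py
```

```text
0.63 12993.0
[(0.93, np.int64(455), [274.5, 214.1])]
153 322
50 0.020530109276912345 [0.5451 0.0781] 46.60521350752993 z 0.07444244340792452 tilt [-0.7018 -1.7143]
56 0.021909633418584824 [0.5437 0.0801] 56.58811868624506 z 0.07384681940295704 tilt [-0.7174 -1.8022]
62 0.026207471130744786 [0.5442 0.0815] 58.389804183339876 z 0.0715683052221491 tilt [ 0.1992 -1.1003]
17.7833 [-0.3528 -0.3185  2.2333  0.7753  1.0928 -3.1219] tcp [0.5264 0.0703 0.137 ] y [ 0.4205  0.5075 -0.7521] z [-0.7677  0.6407  0.0031] tilt 41.2261398248435 az 50.35491939733446 r 0.531070103030411 jawaz 140.1522426656914
```

View pics/e1.png

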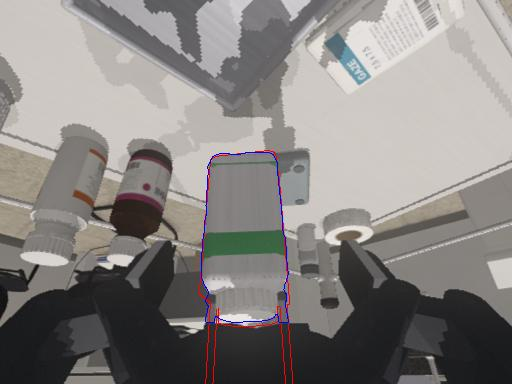

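Call:
{"method": "play_rows", "body": {"moves": [{"x": 0.7,"y": -0.6,"z": 0,"turn": 0,"jaw": 8.5},{"x": 0.7,"y": 0.8,"z": -0.4,"turn": 0,"jaw": 8.5},{"x": 0.7,"y": 0.9,"z": -0.5,"turn": 0,"jaw": 8.5},{"x": 0,"y": 0,"z": 0,"turn": 0,"jaw": 8.5}]}}

```text
t: 18.12
tool_pos: [0.5478, 0.0823, 0.1271]
tool_rot: [-1.095, -1.122, 0.124]
contact_force: [-0.2, -0.6, -0.3]
opening: 0.0848
```

```bash
python3 ov.py 7; python3 fitw.py
```

```text
t 18.1167 can [0.5426 0.0752 0.0725] yaw 50.21395395564131 lean 1.006618728467541 [0.0165 0.0059 0.9998] bow [0.5457 0.0762 0.2544] bow rel hook (scale axes) [ 0.0007 -0.0085 -0.0106] F [-0.1522 -0.5911 -0.2829] open 0.08484439758226481 q [-0.3094 -0.2434  2.193   0.788   1.0411 -3.1166]
0.64 16997.0
[(0.92, np.int64(480), [274.8, 219.0])]
138 331
50 0.013949380855644606 [0.5425 0.0795] 52.56988976171488 z 0.07332554727571178 tilt [-0.7384 -1.6603]
56 0.015800072012482163 [0.5418 0.0793] 53.67855068569727 z 0.0734154415401029 tilt [ 0.1395 -1.6299]
62 0.018399337366625027 [0.5405 0.0778] 53.021493290718176 z 0.07487076456937697 tilt [ 2.6623 -1.3586]
```

View pics/e1.png

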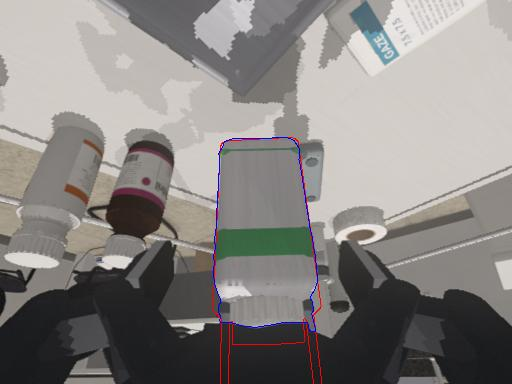

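View pics/c_top_7.png

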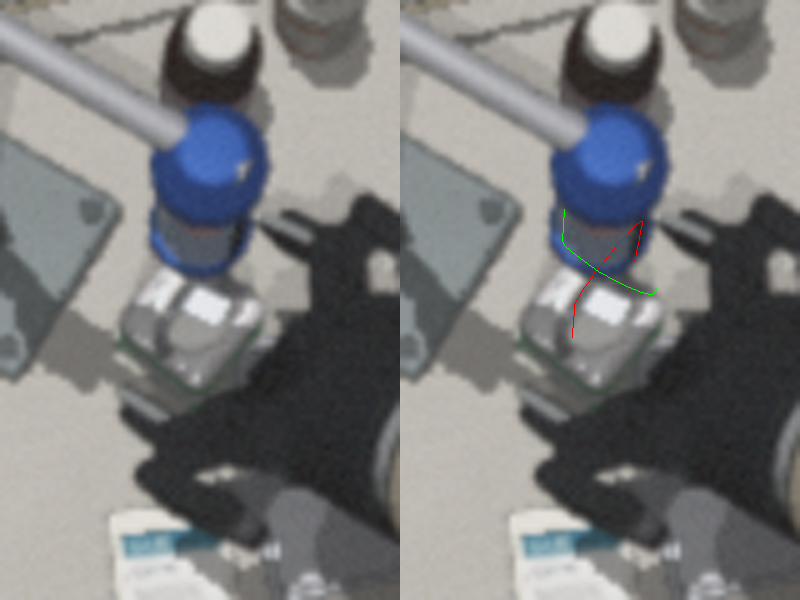

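Call:
{"method": "play_rows", "body": {"moves": [{"x": -0.2,"y": 0.2,"z": 0,"turn": 0,"jaw": 8.5},{"x": 0,"y": 0,"z": 0,"turn": 0,"jaw": 6},{"x": 0,"y": 0,"z": 0,"turn": 0,"jaw": 3.5},{"x": 0,"y": 0,"z": 0,"turn": 0,"jaw": 3.5},{"x": 0,"y": 0,"z": 0,"turn": 0,"jaw": 3.5},{"x": 0,"y": 0,"z": 0,"turn": 0,"jaw": 3.5},{"x": 0,"y": 0,"z": 0,"turn": 0,"jaw": 3.5},{"x": 0,"y": 0,"z": 0,"turn": 0,"jaw": 3.5}], "squeeze": 60}}

```text
t: 19.13
tool_pos: [0.5453, 0.0835, 0.1279]
tool_rot: [-1.096, -1.123, 0.123]
contact_force: [-0.1, 1.7, -0.8]
opening: 0.0455
```

```bash
python3 ov.py 8; python3 fitw.py
```

```text
t 19.1333 can [0.5402 0.0764 0.0733] yaw 50.18696530144985 lean 0.9524063664066479 [0.0153 0.0065 0.9999] bow [0.543  0.0775 0.2553] bow rel hook (scale axes) [ 0.0004 -0.0055 -0.0097] F [-0.1416  1.6754 -0.8499] open 0.0454800346603906 q [-0.3083 -0.2535  2.1996  0.7869  1.0416 -3.1136]
0.69 16998.0
[(0.58, np.int64(385), [274.8, 215.0])]
136 326
50 0.01476369074639671 [0.5426 0.0777] 49.881293500879615 z 0.07293336617320871 tilt [ 0.7874 -1.0836]
56 0.016371160736715455 [0.5425 0.0795] 54.36633128098679 z 0.07186762727730206 tilt [ 0.2724 -0.8519]
62 0.019798236219639574 [0.5411 0.0788] 55.40267366982222 z 0.07250528183859539 tilt [ 2.3561 -0.1445]
```

View pics/e1.png

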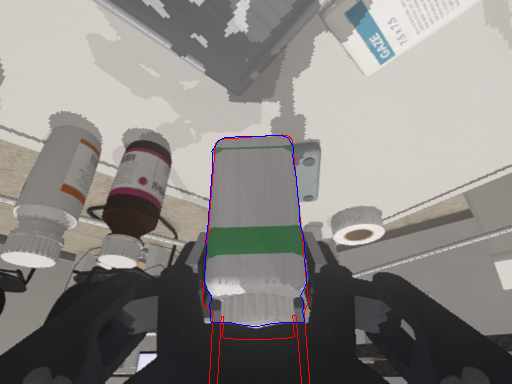

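View pics/c_scene_8.png

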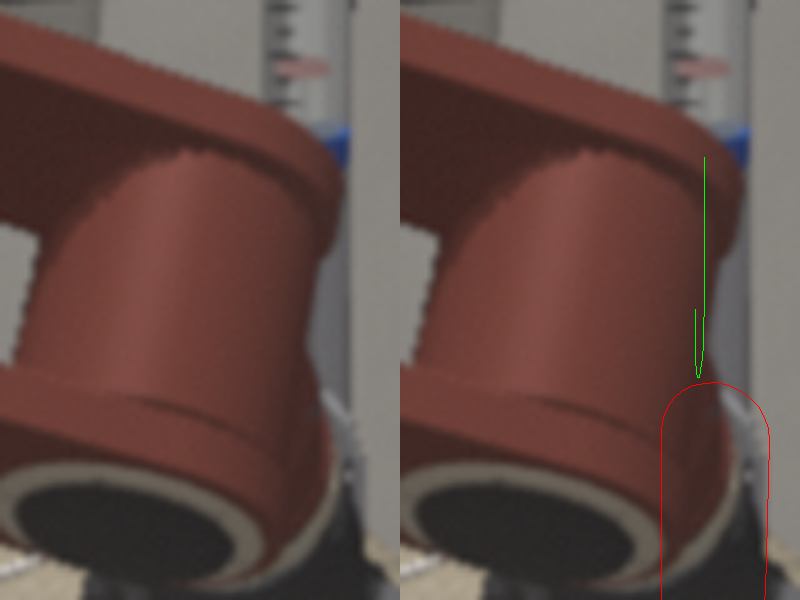

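Call:
{"method": "play_rows", "body": {"moves": [{"x": 0,"y": 0,"z": 0.8,"turn": 0,"jaw": 3.5},{"x": -0.1,"y": -0.2,"z": 0.8,"turn": 0,"jaw": 3.5},{"x": -0.1,"y": -0.2,"z": 1.0,"turn": 0,"jaw": 3.5},{"x": -0.1,"y": -0.1,"z": 1.0,"turn": 0,"jaw": 3.5},{"x": 0,"y": 0,"z": 1.0,"turn": 0,"jaw": 3.5},{"x": 0,"y": 0,"z": 0.6,"turn": 0,"jaw": 3.5},{"x": 0,"y": 0,"z": 0,"turn": 0,"jaw": 3.5},{"x": 0,"y": 0,"z": 0,"turn": 0,"jaw": 3.5}]}}

```text
t: 20.15
tool_pos: [0.5426, 0.0782, 0.1806]
tool_rot: [-1.097, -1.124, 0.122]
contact_force: [-0.4, -0.8, -2.9]
opening: 0.0454
```

```bash
python3 ov.py 9
```

```text
t 20.15 can [0.5375 0.071  0.126 ] yaw 50.16065858161632 lean 0.9068428245489142 [0.014  0.0073 0.9999] bow [0.5401 0.0723 0.308 ] bow rel hook (scale axes) [-0.0055 -0.0057  0.043 ] F [-0.3546 -0.845  -2.891 ] open 0.045416500729056924 q [-0.322  -0.3386  2.1696  0.7456  1.1323 -3.0347]
```

View pics/c_scene_9.png

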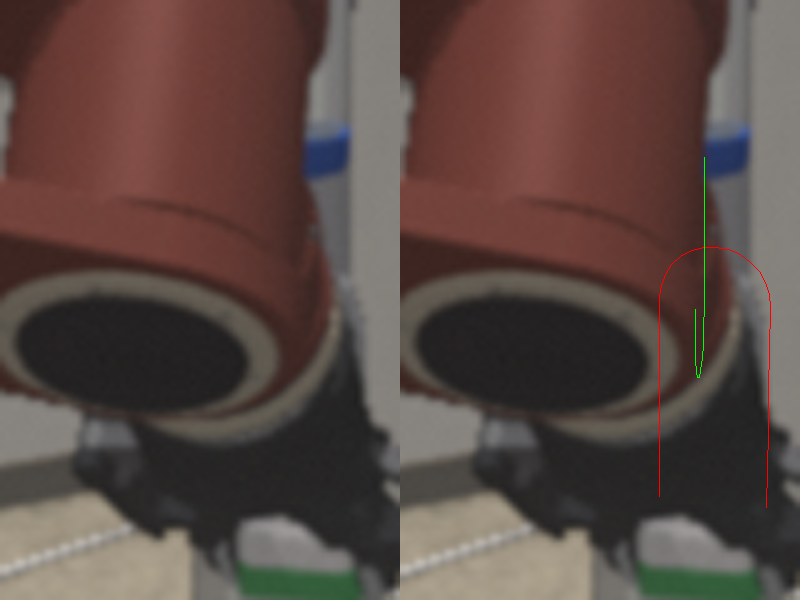

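View pics/c_top_9.png

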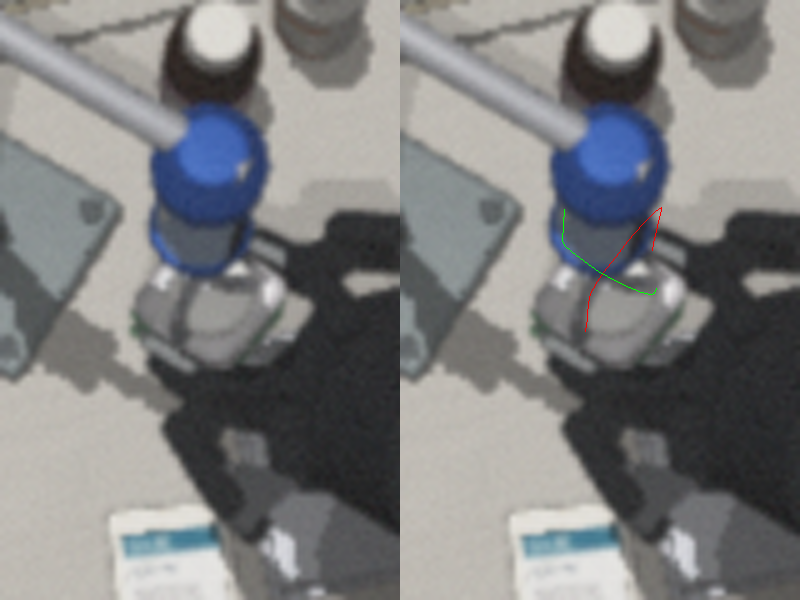

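Call:
{"method": "play_rows", "body": {"moves": [{"x": -0.4,"y": -0.7,"z": 0,"turn": 0,"jaw": 3.5},{"x": -0.6,"y": -1.0,"z": 0,"turn": -1,"jaw": 3.5},{"x": -0.6,"y": -1.0,"z": 0,"turn": -1,"jaw": 3.5}]}}

```text
t: 20.55
tool_pos: [0.5256, 0.0507, 0.1792]
tool_rot: [-1.115, -1.101, 0.095]
contact_force: [1.0, -0.2, -2.9]
opening: 0.0452
```

```bash
python3 tgt.py
```

```text
t 20.55 can [0.5202 0.0437 0.1247] yaw 48.1065082280361 lean 1.0195710681536256 [0.0168 0.0059 0.9998] bow [0.5232 0.0448 0.3066] bow rel hook (scale axes) [-0.0378 -0.0055  0.0416] F [ 0.9737 -0.2027 -2.9046] open 0.04520081951118599 q [-0.393  -0.3888  2.2084  0.7436  1.1655 -3.0517]
```

Call:
{"method": "play_rows", "body": {"moves": [{"x": -0.6,"y": -1.0,"z": 0,"turn": -3,"jaw": 3.5},{"x": -0.6,"y": -1.1,"z": 0,"turn": -5,"jaw": 3.5},{"x": -0.3,"y": -1.5,"z": -1,"turn": -5,"jaw": 3.5},{"x": 0,"y": -1.5,"z": -2,"turn": -5,"jaw": 3.5},{"x": 0,"y": 0,"z": -2,"turn": -3,"jaw": 3.5},{"x": 0,"y": 0,"z": 0,"turn": 0,"jaw": 3.5},{"x": 0,"y": 0,"z": 0,"turn": 0,"jaw": 3.5}]}}

```text
t: 21.13
tool_pos: [0.5099, 0.0007, 0.1283]
tool_rot: [-1.298, -0.88, -0.191]
contact_force: [0.7, 0.4, -2.7]
opening: 0.0451
```

```bash
python3 ov.py 10; python3 - <<'E'
from h import *
S=eyes.get_image("scene");T=eyes.get_image("top")
s=pinpoint("scene","steel_tray");t=pinpoint("top","steel_tray");print(s[:1],t[:1])
print(atz(T,t[0]["point"],0),atz(S,s[0]["point"],0) if s else 0)
E
```

```text
t 21.1333 can [ 0.5022 -0.0038  0.0737] yaw 27.19996535091759 lean 1.1244549533153407 [ 0.0196 -0.0016  0.9998] bow [ 0.5058 -0.0041  0.2557] bow rel hook (scale axes) [-0.0887 -0.0157 -0.0093] F [ 0.7441  0.4239 -2.6812] open 0.04511579160117429 q [-0.448  -0.4992  2.3734  0.7194  0.9266 -2.8358]
[{'point': [250.9, 303.3], 'score': 0.74}] [{'point': [311.0, 242.0], 'score': 0.92}]
[ 0.4905465  -0.00054237  0.        ] [ 0.49908291 -0.00402347  0.        ]
```

View pics/scene_10.png

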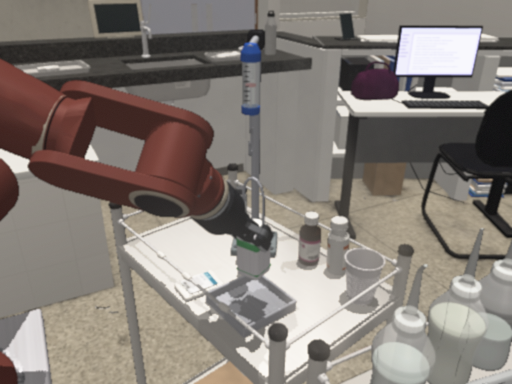

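View pics/top_10.png

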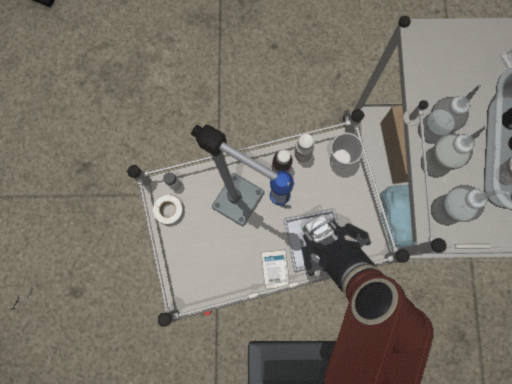

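View pics/wrist_10.png

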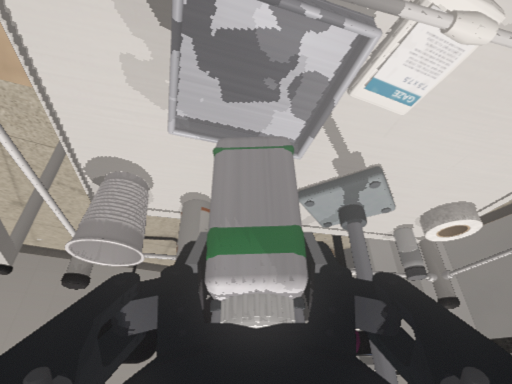

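Call:
{"method": "play_rows", "body": {"moves": [{"x": 0,"y": 0,"z": -2,"turn": 0,"jaw": 3.5},{"x": 0,"y": 0,"z": -2,"turn": 0,"jaw": 3.5},{"x": 0,"y": 0,"z": -1.5,"turn": 0,"jaw": 3.5},{"x": 0,"y": 0,"z": -0.8,"turn": 0,"jaw": 3.5},{"x": 0,"y": 0,"z": 0,"turn": 0,"jaw": 3.5},{"x": 0,"y": 0,"z": 0,"turn": 0,"jaw": 3.5}]}}

```text
t: 21.98
tool_pos: [0.5116, 0.0003, 0.0672]
tool_rot: [-1.299, -0.882, -0.193]
contact_force: [0.1, 0.8, -2.0]
opening: 0.0453
```

```bash
python3 ov.py 11
```

```text
t 21.9833 can [ 0.5041 -0.0042  0.0126] yaw 27.15598077012873 lean 0.9549437846024682 [ 0.0167 -0.0003  0.9999] bow [ 0.5071 -0.0043  0.1946] bow rel hook (scale axes) [-0.0882 -0.0169 -0.0704] F [ 0.068   0.7697 -2.0443] open 0.04525456141581853 q [-0.4466 -0.3642  2.4     0.8167  0.8065 -2.9842]
```

View pics/wrist_11.png

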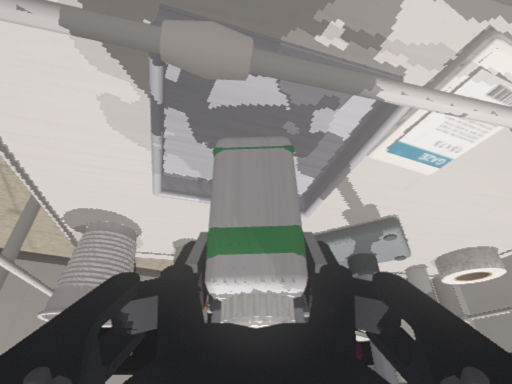

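View pics/scene_11.png

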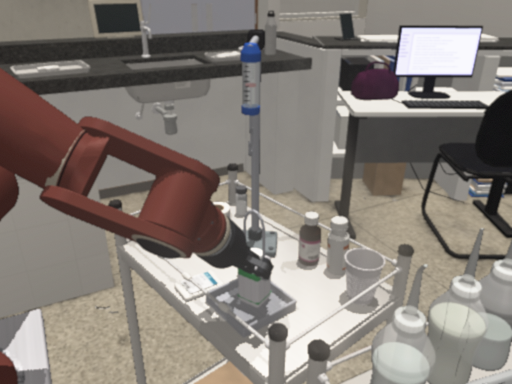

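Call:
{"method": "play_rows", "body": {"moves": [{"x": 0,"y": 0,"z": -0.4,"turn": 0,"jaw": 3.5},{"x": 0,"y": 0,"z": -0.3,"turn": 0,"jaw": 3.5},{"x": 0,"y": 0,"z": 0,"turn": 0,"jaw": 3.5},{"x": 0,"y": 0,"z": 0,"turn": 0,"jaw": 3.5}]}}

```text
t: 22.47
tool_pos: [0.5131, -0.0003, 0.062]
tool_rot: [-1.3, -0.885, -0.196]
contact_force: [1.0, 0.6, 2.9]
opening: 0.0453
```

```bash
python3 tgt.py
```

```text
t 22.4667 can [ 0.5057 -0.005   0.0074] yaw 27.08772024265126 lean 0.7299630710884396 [0.0127 0.0005 0.9999] bow [ 0.508  -0.0049  0.1894] bow rel hook (scale axes) [-0.0882 -0.018  -0.0756] F [1.0491 0.6399 2.9172] open 0.04528680930980068 q [-0.4467 -0.3478  2.4     0.8322  0.7923 -3.0046]
```

Call:
{"method": "play_rows", "body": {"moves": [{"x": 0,"y": 0,"z": 0,"turn": 0,"jaw": 4.8},{"x": 0,"y": 0,"z": 0,"turn": 0,"jaw": 5.4},{"x": 0,"y": 0,"z": 0,"turn": 0,"jaw": 6.5},{"x": 0,"y": 0,"z": 0,"turn": 0,"jaw": 8.5},{"x": 0,"y": 0,"z": 0,"turn": 0,"jaw": 8.5}]}}

```text
t: 22.88
tool_pos: [0.511, 0.0005, 0.0595]
tool_rot: [-1.299, -0.882, -0.193]
contact_force: [-0.8, -0.1, -0.1]
opening: 0.0845
```

```bash
python3 ov.py 12
```

```text
t 22.8833 can [ 0.5035 -0.004   0.005 ] yaw 27.16912053219445 lean 0.9890463915165277 [ 0.0173 -0.0001  0.9999] bow [ 0.5066 -0.0041  0.1869] bow rel hook (scale axes) [-0.0882 -0.0164 -0.0781] F [-0.815  -0.058  -0.0795] open 0.08451022595107345 q [-0.4466 -0.3469  2.403   0.8304  0.793  -3.0045]
```

View pics/wrist_12.png

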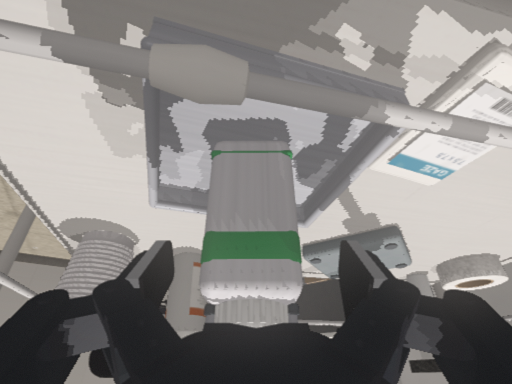

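View pics/scene_12.png

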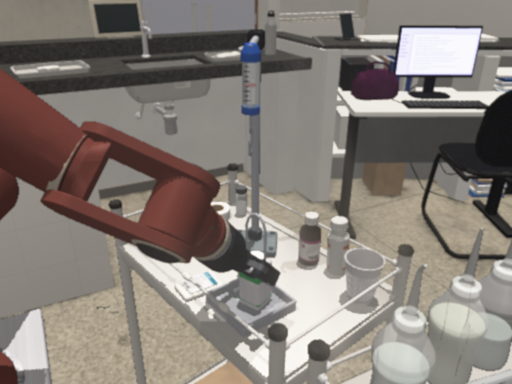

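Call:
{"method": "play_rows", "body": {"moves": [{"x": -0.9,"y": -0.4,"z": 1.1,"turn": 0,"jaw": 8.5},{"x": -1.2,"y": -0.6,"z": 1.5,"turn": 0,"jaw": 8.5},{"x": -0.8,"y": -0.4,"z": 2.5,"turn": 0,"jaw": 8.5},{"x": 0,"y": 0,"z": 3.5,"turn": 0,"jaw": 8.5},{"x": 0,"y": 0,"z": 3.5,"turn": 0,"jaw": 8.5},{"x": 0,"y": 0,"z": 3.5,"turn": 0,"jaw": 8.5},{"x": 0,"y": 0,"z": 3.5,"turn": 0,"jaw": 8.5},{"x": 0,"y": 0,"z": 0,"turn": 0,"jaw": 8.5}]}}

```text
t: 23.7
tool_pos: [0.4852, -0.0149, 0.2612]
tool_rot: [-1.305, -0.895, -0.2]
contact_force: [0.9, -0.9, 1.5]
opening: 0.0853
```

```bash
python3 ov.py 13; python3 - <<'E'
from fit import *
ims=[];ms=[]
for c in("scene","top"):
    im=eyes.get_image(c);r=regions_of(c,"canister");print(c,[(a["score"],a["pixels"].sum()) for a in r[:2]])
    for q in("brown_bottle","white_bottle","sample_vial","plastic_cup"):
        r2=pinpoint(c,q);print(q,[np.round(a["point"],1) for a in r2[:1]])
    ims.append(im);ms.append(r[0]["pixels"].astype(float))
for k in((0,1),(0,),(1,)):
  f=minimize(cost,[.503,-.004,np.radians(27)],args=([ims[i] for i in k],[ms[i] for i in k],.003),method="Nelder-Mead",options=dict(initial_simplex=np.array([[.503,-.004,.47],[.509,-.004,.47],[.503,.003,.47],[.503,-.004,.55]])))
  print(k,f.fun,f.x[:2],np.degrees(f.x[2]))
E
```

```text
t 23.7 can [ 0.4784 -0.0198  0.2066] yaw 27.119285835954923 lean 0.38017441586484946 [0.0026 0.0061 1.    ] bow [ 0.4789 -0.0187  0.3886] bow rel hook (scale axes) [-0.1151 -0.0001  0.1236] F [ 0.8792 -0.869   1.4841] open 0.08533267952771861 q [-0.5234 -0.7371  2.2888  0.6363  1.21   -2.6847]
scene [(0.79, np.int64(1833)), (0.62, np.int64(1129))]
brown_bottle [array([306.2, 258. ])]
white_bottle [array([338.6, 270.3])]
sample_vial [array([239.7, 211.2])]
plastic_cup [array([360.3, 299.2])]
top [(0.81, np.int64(564))]
brown_bottle [array([280.7, 165.4])]
white_bottle [array([302.1, 149.8])]
sample_vial [array([177.6, 185.1])]
plastic_cup [array([340. , 157.5])]
(0, 1) 0.19375287485425158 [ 0.50701103 -0.00353596] 26.115523949743334
(0,) 0.1279270027705572 [ 0.50749671 -0.00357107] 25.8898265028322
(1,) 0.06123626755666806 [ 0.50641395 -0.00328252] 27.54042926923849
```

View pics/scene_13.png

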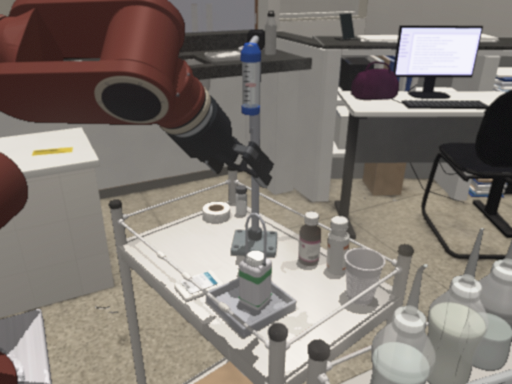

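View pics/top_13.png

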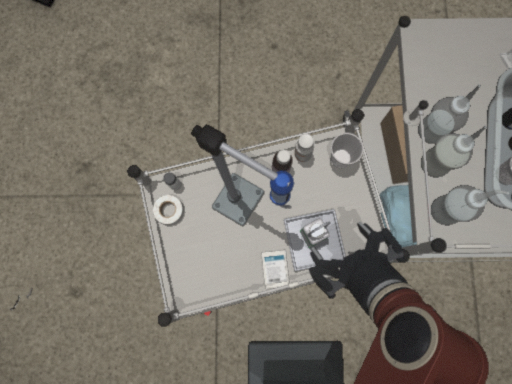

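```bash
python3 -c "
from station import *
print(finish_job())"
```

```text
the job is handed in; nothing more can be done
None
```

I hung the canister on the scale hook and let go. It hung there for about 2.9 s before I took hold again. I then lifted it off and set it down upright in the steel tray. The job was handed in at about 24 s, and the simulator reports no verdict, so everything below is from my own checks.

**Tool lean:** the moves have no tilt command. I pushed the tool past the arm's outward reach until it leaned about 42°. During that push joint 3 read 0.056, against a listed minimum of 0.06. No fault was reported, but it is slightly under the printed limit.

**Hanging:**
- The scale's red marker showed the hook pulled down about 17 mm when I let go.
- Two pictures 0.8 s apart were alike, with the fingers clear on both sides and contact force near zero.
- Joint 6 was near its limit, so the canister hung about 50–53° to the left rather than the scale's 59°. This did not affect the hooking.

**Final check:**
- **Canister position:** it stands upright on the tray floor at about (0.507, -0.004), roughly 14 mm from the tray centre. Two different estimates of the tray centre disagreed by about 5–10 mm, which is still well inside the walls.
- **Bystanders:** the bottles, vial and cup look the same as at the start.
- **Hook:** the canister is off it, but I took no separate measurement of how far it sprang back.
- **Gripper:** it is open and clear of everything, with contact force at noise level.

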